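# Pack the food samples and shelve the retained tins

## Task

Close out this food inspection: stack all the flat white sample cases into one square, even pile on the dark pad in the courier box, lengthwise along the pad, and shut the box's lid fully. Stand all the retained tins upright on the yellow line of the low shelf in one row, side by side, with no more than a finger's width between neighbours. Do not knock over or shift the tall white bottle.

Things in the scene. Friction and masses are not known exactly. Their poses are not given: they have to be found in the camera images.
- case1: flat sealed rigid sample case, white plastic with a green label on top, 80 mm long (its x), 54 mm wide (its y), 16 mm high, flat top and bottom, 70 to 120 g; origin at the centre of its underside, z up. 3 or 4 of case1 to case4 are present, lying on the table. Its green label marks no special end: either way round will do
- case2: flat sealed rigid sample case, white plastic with a green label on top, 80 mm long (its x), 54 mm wide (its y), 16 mm high, flat top and bottom, 70 to 120 g; origin at the centre of its underside, z up. 3 or 4 of case1 to case4 are present, lying on the table. Its green label marks no special end: either way round will do
- case3: flat sealed rigid sample case, white plastic with a green label on top, 80 mm long (its x), 54 mm wide (its y), 16 mm high, flat top and bottom, 70 to 120 g; origin at the centre of its underside, z up. 3 or 4 of case1 to case4 are present, lying on the table. Its green label marks no special end: either way round will do
- case4: flat sealed rigid sample case, white plastic with a green label on top, 80 mm long (its x), 54 mm wide (its y), 16 mm high, flat top and bottom, 70 to 120 g; origin at the centre of its underside, z up. 3 or 4 of case1 to case4 are present, lying on the table. Its green label marks no special end: either way round will do
- tin1: round squat food tin, yellow with a red band and a bare metal top, 60 mm in diameter, 34 mm high, 105 to 190 g; origin at the centre of its underside, z up. 2 or 3 of tin1 to tin3 are present, standing on the table
- tin2: round squat food tin, yellow with a red band and a bare metal top, 60 mm in diameter, 34 mm high, 105 to 190 g; origin at the centre of its underside, z up. 2 or 3 of tin1 to tin3 are present, standing on the table
- tin3: round squat food tin, yellow with a red band and a bare metal top, 60 mm in diameter, 34 mm high, 105 to 190 g; origin at the centre of its underside, z up. 2 or 3 of tin1 to tin3 are present, standing on the table
- labbox: open white plastic courier box, fixed to the table, outside 190 (its x) x 180 (its y) x 76 mm high, walls and floor 5 mm thick, with a red lid hinged on its +x rim (the side away from the robot's centre line); origin at the centre of its underside. A dark rectangular pad, 88 mm along the box's y and 62 mm along its x, is printed on the middle of the floor
- labbox_in (a point): centre of the box's inner floor and of the printed pad, on the floor surface (5 mm above the box's underside); axes as the box
- lid (a joint): angle of the red lid in rad: 0 is shut (flat on the rim), about 1.5 to 1.75 at the start (standing open), 1.9 at most; a stiff hinge, so it stays where it is left; about 3 N at the handle moves it. Lid 190 x 180 x 8 mm
- lid_hinge (a point): middle of the hinge line, on the lid's underside at the box's +x rim, 76.5 mm above the table; the hinge line runs along the box's y. The lid reaches from it 190 mm towards the box's -x when shut
- lid_handle (a point): middle of the lid's steel bar handle: a round bar 11 mm thick and 90 mm long, parallel to the hinge, standing 35 mm (to its centre) off the lid's outer face, 160 mm from the hinge along the lid and 30 mm from its free edge
- shelf: low steel shelf, fixed to the table, 160 mm deep (its x) and 280 mm long (its y), its flat top 40 mm above its origin (centre of its underside at table height); a yellow line runs along its middle (x = 0, along y)
- ethanol: bystander: tall white plastic disinfectant bottle, 74 mm in diameter, 220 mm high, standing near the far corner of the box; origin at the centre of its underside
- stamp: bystander among the task's things: small wooden rubber stamp with a black knob, 45 x 30 x 48 mm; origin at the centre of its underside
- tape: bystander among the task's things: roll of yellow tape, 72 mm in diameter, 20 mm high; origin at the centre of its underside

How it is judged:
By the outcome, as a careful person would: the job done as asked, in the order asked, and still so for the second after the job is handed in, with the robot touching nothing.
Of case1, case2, case3, case4 only 3 to 4 are there at a start; the rules pass over those that are not, and their reading is None.
Of tin1, tin2, tin3 only 2 to 3 are there at a start; the rules pass over those that are not, and their reading is None.
At some moment in a run one of tin1, tin2, tin3 may be knocked a few centimetres aside while the robot is not near it.
Once in a run the grip may slacken for a moment while it holds something.
It also fails if it takes over 210 s, if anything falls off the work surface, if the arm or the gripper's body presses on something with over 40 N, if the wrist force passes 120 N, or if a joint passes its speed limit or range.

## Robot

A 7-joint arm with a two-finger parallel gripper is mounted at the origin on the work surface. World frame = base frame: x ahead of the robot, y to its left, z up, the work surface at z = 0. Lengths are in m, angles in rad, forces in N, time in s.
With the tool pointing down it reaches from about 0.4 to 0.85 m from the base axis. Payload 10.4 kg.
Tool frame: the origin (TCP) lies at the very end of the fingers, on their centre line; the grasp point (between the pads) lies 19 mm behind it; z points along the fingers, y is the line along which they close (so a half turn about z gives the same grasp; the last joint's range is limited). The gripper opens to 85 mm and grips with 20 to 120 N. Pads are 22 mm wide; open, the fingers measure 114 mm over their backs; the gripper's body (76 mm by 85 mm) begins 54 mm behind the grasp point. The pads swing forward as they close: fully open they stand 13 mm farther back than shut.
Start: joints at [1.242, 0.332, -0.065, 1.46, 0.022, 1.35, -0.088], TCP at [0.188, -0.596, 0.211] pointing down, gripper open.
Joint ranges: [-2.6, 2.6], [-0.5, 2.12], [-1.47, 1.34], [0.16, 2.42], [-1.27, 4.41], [0.06, 2.06], [-2.6, 2.6]. Speed limits (rad/s): [2.22, 2.22, 2.79, 2.79, 3.14, 3.14, 3.14].

## Interface

Orientations are given as a unit quaternion [x, y, z, w].
In Python, from workcell import * gives the robot as it stands. The module is installed in compiled form; this text tells all that it offers.
- The arm moves only by the tool carry_out, never from a script. Its argument "motion" is a list of rows, each an object with "xyz": the shift along the tool's x, y, z in m, a list of three; "angular": the turn, a rotation vector about the tool's x, y, z in degrees, a list of three. A call has 1 to 12 rows; each row is the pose to reach, as a shift and turn from the pose commanded when the call began, along the tool's axes at that moment; what a row does not reach only later rows make up. A row lasts 1/10 s, in which the tool goes at most 50 mm and 8.59 degrees, less where a joint would pass 70% of its speed; a pose out of reach is approached as far as the arm can. A call with a gripper value outside its range is refused whole. "hand" is the opening, from 0 (shut) to 1 (fully open), set as the call begins (left out, the last holds). The fingers move at their own pace and stop on an object; "grip_force" is the grip in N (left out, the last holds). Time passes only in rows, so rows that repeat a pose let the fingers close. It gives the time, the measured TCP pose, the force, the opening and the grip force at its end, in the units of the state.
- get_obs(): the state, without advancing time (a new reading comes with each control period).
- camera(name): name is "scene" or "side" or "wrist"; returns a dict with "img" (400x640x3 uint8, red, green, blue), "fx", "fy", "cx", "cy" (pixels), "extrinsics" (4x4, takes a point from camera to world coordinates). Camera axes: x right, y up, looking along -z (the intrinsics and any distortion apply to the point x, -y, -z); pixel columns grow to the right and rows downward; lengths in m; the calibration is good to about 2 mm. A picture is of the moment at which its call begins. There is no depth.
- hand_in(): hands the job in; it is judged then, once.
The state is a dict: "clock": time; "joint_pos": joint angles; "joint_velocities": joint speeds; "tau": joint torques, N m; "position": TCP position; "ee_rot": TCP orientation; "ft_force": force on the tool from outside, world axes, zero at the start; "torque": the same for the moment, N m; "grip_width": opening from 0.0 (shut) to 1.0 (fully open); "grasp_force": force on a finger pad.
Only numpy, scipy, OpenCV 4.12 (cv2) and the standard library are available. Lean on these libraries where they do the work, as an engineer would, in place of code of your own. Each camera call takes 0.05 s, during which the arm holds its last target. There are 200 camera calls.

## Working session

There is one attempt and no reset: what is moved stays moved. The work goes in short steps, Python scripts to look and compute and a tool call to move; the robot and the scene stay as the last step left them, time stands still between calls to the robot, and variables do not carry over. Pictures are saved under pics/ and viewed, at most 14 in all, crops included, and the job is handed in when it is done.

Besides the shell and the picture viewer there is one more tool, called after ">>>" by a JSON object that holds its "name" and its "arguments", one argument or row to a line. carry_out: Moves the arm, as the interface text tells. Its arguments: {"type":"object","properties":{"motion":{"type":"array"},"hand":{"type":"number"},"grip_force":{"type":"number"}},"required":["motion"]}

```bash
mkdir -p pics; python3 - <<'E'
from workcell import *
import cv2,numpy as np
o=get_obs()
for k in o: print(k,np.round(o[k],3))
for n in ["scene","side","wrist"]:
    c=camera(n); cv2.imwrite(f"pics/{n}0.png",c["img"][:,:,::-1]); print(n,{k:np.round(c[k],3).tolist() for k in c if k!="img"})
E
```

```text
clock 0.0
joint_pos [ 1.242  0.333 -0.065  1.461  0.022  1.35  -0.088]
joint_velocities [-0.001 -0.001  0.001 -0.    -0.001  0.001  0.001]
tau [ 1.0000e-03 -6.2544e+01  5.0000e-02 -3.9160e+01  1.6000e-02  1.0000e-02
 -0.0000e+00]
position [ 0.188 -0.596  0.21 ]
ee_rot [ 0.988  0.152 -0.    -0.001]
ft_force [-0.092 -0.039 -0.024]
torque [-0.052 -0.023 -0.033]
grasp_force 0.0
grip_width 1.002
scene {'fx': 438.473, 'fy': 438.473, 'cx': 318.906, 'cy': 200.273, 'extrinsics': [[0.712, -0.498, 0.496, 1.147], [0.702, 0.524, -0.482, -0.576], [-0.02, 0.692, 0.722, 0.919], [0.0, 0.0, 0.0, 1.0]]}
side {'fx': 475.062, 'fy': 475.062, 'cx': 319.626, 'cy': 196.381, 'extrinsics': [[-0.976, 0.127, -0.177, 0.362], [-0.218, -0.503, 0.836, 0.915], [0.017, 0.855, 0.519, 0.687], [0.0, 0.0, 0.0, 1.0]]}
wrist {'fx': 334.166, 'fy': 334.166, 'cx': 320.976, 'cy': 205.599, 'extrinsics': [[0.3, 0.909, 0.288, 0.262], [-0.954, 0.286, 0.09, -0.573], [-0.001, -0.302, 0.953, 0.373], [0.0, 0.0, 0.0, 1.0]]}
```

View pics/scene0.png

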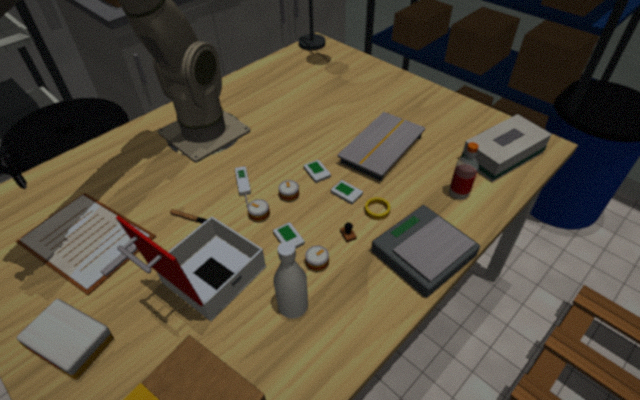

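View pics/side0.png

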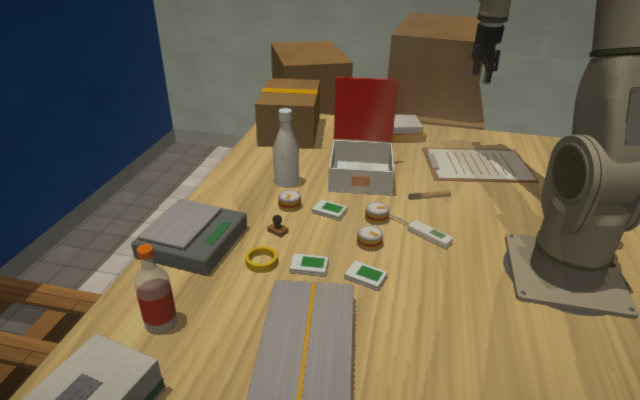

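Scene: three cases with green labels near (318,170), (347,192), (288,235), and a narrower meter with a green display at (243,180). There are three tins at (258,209), (288,190), (317,257). The shelf is at (382,145), the open box at (212,268) and the bottle at (290,285).
The side view agrees.

```bash
cat > h.py <<'E'
from workcell import *
import cv2,numpy as np
from scipy.spatial.transform import Rotation as R
def ray(c,u,v):
    E=np.array(c["extrinsics"]); d=np.array([(u-c["cx"])/c["fx"],-(v-c["cy"])/c["fy"],-1.])
    return E[:3,3],E[:3,:3]@d
def plane(c,u,v,z):
    o,d=ray(c,u,v); return o+d*(z-o[2])/d[2]
def tri(c1,p1,c2,p2):
    o1,d1=ray(c1,*p1);o2,d2=ray(c2,*p2)
    s=np.linalg.lstsq(np.c_[d1,-d2],o2-o1,rcond=None)[0]
    a,b=o1+d1*s[0],o2+d2*s[1]; return (a+b)/2,np.linalg.norm(a-b)
def proj(c,p):
    E=np.array(c["extrinsics"]); q=E[:3,:3].T@(np.array(p)-E[:3,3])
    return np.array([c["cx"]+c["fx"]*q[0]/-q[2],c["cy"]-c["fy"]*q[1]/-q[2]])
def hsv(c): return cv2.cvtColor(c["img"],cv2.COLOR_RGB2HSV)
def mask(c,lo,hi): return cv2.inRange(hsv(c),np.array(lo),np.array(hi))
def blobs(m,amin=15):
    n,l,s,ce=cv2.connectedComponentsWithStats(m)
    return [(ce[i],s[i]) for i in range(1,n) if s[i][4]>=amin]
G=((45,90,40),(85,255,255))
E
python3 - <<'E'
from h import *
a,b=camera("scene"),camera("side")
for nm,c in(("scene",a),("side",b)):
    print(nm,"green",[(np.round(p,1).tolist(),plane(c,*p,.016).round(3).tolist(),int(s[4])) for p,s in blobs(mask(c,*G),20)])
    print("yel",[(np.round(p,1).tolist(),s.tolist(),plane(c,*p,.04).round(3).tolist()) for p,s in blobs(mask(c,(18,140,110),(32,255,255)),40)])
    print("red",[(np.round(p,1).tolist(),s.tolist()) for p,s in blobs(cv2.bitwise_or(mask(c,(0,170,70),(8,255,255)),mask(c,(172,170,70),(180,255,255))),40)])
h=hsv(a)
for p in [(258,209),(264,213),(251,211),(212,272),(240,265),(318,165),(347,193),(377,200),(300,200)]: print(p,h[p[1],p[0]])
cv2.imwrite("pics/a.png",np.vstack([cv2.resize(a["img"][140:280,180:400,::-1],(770,490//1),interpolation=2)]))
E
```

```text
scene green [([315.4, 167.2], [0.42, 0.119, 0.016], 93), ([241.1, 173.4], [0.275, -0.056, 0.016], 27), ([344.3, 188.5], [0.547, 0.111, 0.016], 112), ([404.8, 226.1], [0.761, 0.117, 0.016], 215), ([286.6, 232.8], [0.549, -0.118, 0.016], 151)]
yel [([380.9, 141.6], [360, 120, 43, 43, 87], [0.505, 0.329, 0.04]), ([377.4, 205.8], [364, 197, 27, 19, 171], [0.674, 0.106, 0.04]), ([139.9, 393.4], [123, 382, 35, 18, 332], [0.657, -0.607, 0.04])]
red [([145.3, 237.8], [117, 215, 58, 46, 296])]
side green [([332.2, 207.2], [0.548, -0.12, 0.016], 102), ([217.2, 232.6], [0.794, 0.059, 0.016], 193), ([312.5, 261.6], [0.546, 0.111, 0.016], 181), ([369.4, 272.9], [0.419, 0.119, 0.016], 202)]
yel [([289.7, 90.3], [261, 87, 57, 8, 340], [0.888, -0.921, 0.04]), ([404.4, 137.3], [393, 135, 24, 6, 127], [0.393, -0.565, 0.04]), ([260.6, 258.7], [245, 246, 33, 27, 502], [0.651, 0.157, 0.04]), ([305.5, 343.5], [296, 283, 20, 117, 493], [0.5, 0.36, 0.04])]
red [([362.3, 106.2], [334, 76, 63, 65, 3221]), ([157.2, 310.1], [138, 292, 37, 33, 772])]
(258, 209) [ 45  11 143]
(264, 213) [20 47 65]
(251, 211) [ 98   9 120]
(212, 272) [ 87 209  11]
(240, 265) [105  17 149]
(318, 165) [ 67 166  83]
(347, 193) [ 66 210  73]
(377, 200) [ 22 244  71]
(300, 200) [ 19 121 137]
```

View pics/a.png

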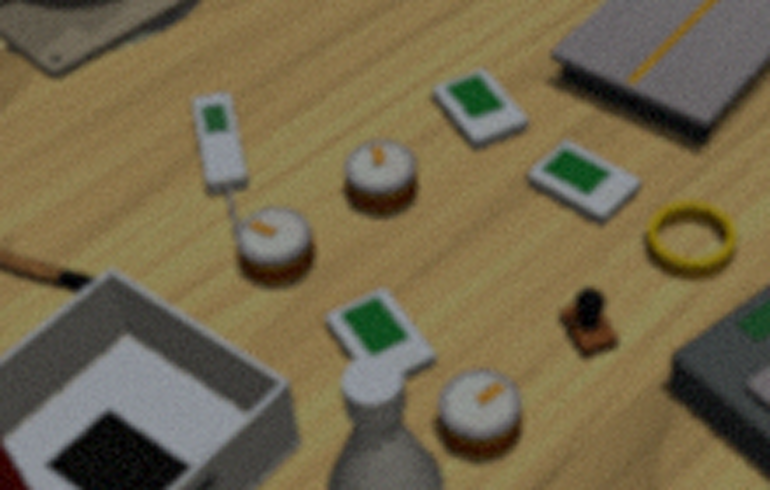

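Three cases A, B, C and three tins are present; the narrow thing with a probe at (241,173) is a thermometer and stays. Now the box, shelf and bottle estimates, plus tin tops.

```bash
python3 - <<'E'
from h import *
a,b=camera("scene"),camera("side")
print("pad",plane(a,212,272,.005).round(3), "box corner px rim far",[plane(a,*p,.076).round(3).tolist() for p in [(212,219),(264,250)]])
print("side rim",[plane(b,*p,.076).round(3).tolist() for p in [(331,172),(394,175),(336,142),(393,144)]])
print("lid top side z=.266",[plane(b,*p,.266).round(3).tolist() for p in [(336,77),(396,80)]], 'scene',plane(a,117,216,.266).round(3))
# tin tops: bright unsaturated blobs
for nm,c,ps in(("scene",a,[(258,207),(288,187),(317,254)]),("side",b,[(376,209),(369,233),(289,196)])):
    print(nm,[plane(c,*p,.034).round(3).tolist() for p in ps])
print("bottle",tri(a,(287,247),b,(285,112)))
print("shelf corners side",[plane(b,*p,.04).round(3).tolist() for p in [(274,281),(355,285)]],[plane(a,*p,.04).round(3).tolist() for p in [(381,113),(425,128),(339,154),(381,170)]])
E
```

```text
pad [ 0.5   -0.328  0.005] box corner px rim far [[0.415, -0.251, 0.076], [0.589, -0.223, 0.076]]
side rim [[0.569, -0.2, 0.076], [0.401, -0.226, 0.076], [0.592, -0.394, 0.076], [0.421, -0.423, 0.076]]
lid top side z=.266 [[0.606, -0.429, 0.266], [0.433, -0.448, 0.266]] scene [ 0.434 -0.453  0.266]
scene [[0.435, -0.12, 0.034], [0.437, -0.009, 0.034], [0.666, -0.121, 0.034]]
side [[0.433, -0.111, 0.034], [0.437, -0.003, 0.034], [0.665, -0.118, 0.034]]
bottle (array([ 0.70890533, -0.24478974,  0.21659563]), np.float64(0.0012569975485626711))
shelf corners side [[0.601, 0.218, 0.04], [0.44, 0.191, 0.04]] [[0.407, 0.45, 0.04], [0.565, 0.482, 0.04], [0.449, 0.194, 0.04], [0.589, 0.225, 0.04]]
```

>>> {"name": "carry_out", "arguments": {
  "motion": [
    {"xyz":[0,0,-0.05],"angular":[0,0,0]},
    {"xyz":[0,0,-0.1],"angular":[0,0,0]},
    {"xyz":[0,0,-0.14],"angular":[0,0,0]},
    {"xyz":[0,0,-0.14],"angular":[0,0,8.5]},
    {"xyz":[0,0,-0.14],"angular":[0,0,17.5]},
    {"xyz":[0,0,-0.14],"angular":[0,0,17.5]}
  ]
}}

```text
clock: 0.95
position: [0.1882, -0.596, 0.3514]
ee_rot: [1.0, -0.001, 0.0, 0.0]
ft_force: [1.0, -0.4, -0.5]
grip_width: 1.002
grasp_force: 0.0
```

>>> {"name": "carry_out", "arguments": {
  "motion": [
    {"xyz":[0.02,-0.045,0]},
    {"xyz":[0.04,-0.09,0]},
    {"xyz":[0.06,-0.135,0]},
    {"xyz":[0.08,-0.18,0]},
    {"xyz":[0.1,-0.225,0]},
    {"xyz":[0.12,-0.27,0]},
    {"xyz":[0.14,-0.315,0]},
    {"xyz":[0.16,-0.36,0]},
    {"xyz":[0.18,-0.4,0]},
    {"xyz":[0.2,-0.44,0]},
    {"xyz":[0.22,-0.476,0]},
    {"xyz":[0.232,-0.476,0]}
  ]
}}

```text
validation failed for argument at $.mo...
```

```bash
python3 - <<'E'
from h import *
c=camera("wrist"); cv2.imwrite("pics/w1.png",c["img"][:,:,::-1]); np.save("w1.npy",c,allow_pickle=True)
o=get_obs(); print(o["position"],np.round(c["extrinsics"],3).tolist())
E
```

```text
[ 0.18820641 -0.59591177  0.35108286] [[-0.004, 0.953, 0.302, 0.266], [-1.0, -0.004, -0.0, -0.597], [0.001, -0.302, 0.953, 0.514], [0.0, 0.0, 0.0, 1.0]]
```

View pics/w1.png

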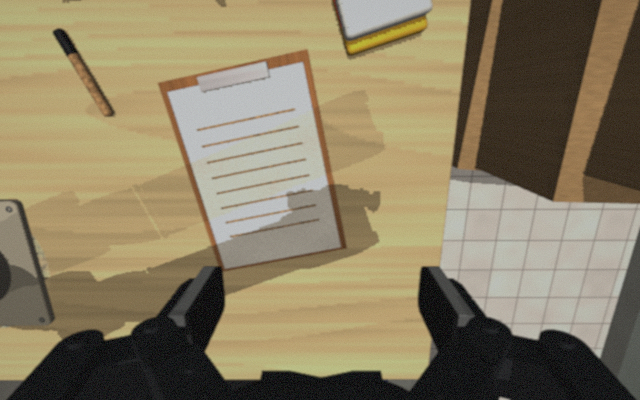

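The move was refused because "angular" is needed in each row, so this picture only shows the clipboard at the start spot. Repeating with it.

>>> {"name": "carry_out", "arguments": {
  "motion": [
    {"xyz":[0.02,-0.045,0],"angular":[0,0,0]},
    {"xyz":[0.04,-0.09,0],"angular":[0,0,0]},
    {"xyz":[0.06,-0.135,0],"angular":[0,0,0]},
    {"xyz":[0.08,-0.18,0],"angular":[0,0,0]},
    {"xyz":[0.1,-0.225,0],"angular":[0,0,0]},
    {"xyz":[0.12,-0.27,0],"angular":[0,0,0]},
    {"xyz":[0.14,-0.315,0],"angular":[0,0,0]},
    {"xyz":[0.16,-0.36,0],"angular":[0,0,0]},
    {"xyz":[0.18,-0.4,0],"angular":[0,0,0]},
    {"xyz":[0.2,-0.44,0],"angular":[0,0,0]},
    {"xyz":[0.232,-0.476,0],"angular":[0,0,0]},
    {"xyz":[0.232,-0.476,0],"angular":[0,0,0]}
  ]
}}

```text
clock: 2.2
position: [0.4225, -0.1142, 0.3512]
ee_rot: [1.0, 0.007, 0.0, -0.0]
ft_force: [-0.4, -0.6, 0.3]
grip_width: 1.0
grasp_force: 0.0
```

```bash
python3 - <<'E'
from h import *
c=camera("wrist"); cv2.imwrite("pics/w2.png",c["img"][:,:,::-1]); np.save("w2.npy",c,allow_pickle=True)
o=get_obs(); print(o["position"],np.round(c["extrinsics"],3).tolist())
E
```

```text
[ 0.42103095 -0.11724628  0.35104225] [[0.013, 0.954, 0.301, 0.5], [-1.0, 0.012, 0.004, -0.114], [0.0, -0.301, 0.954, 0.514], [0.0, 0.0, 0.0, 1.0]]
```

View pics/w2.png

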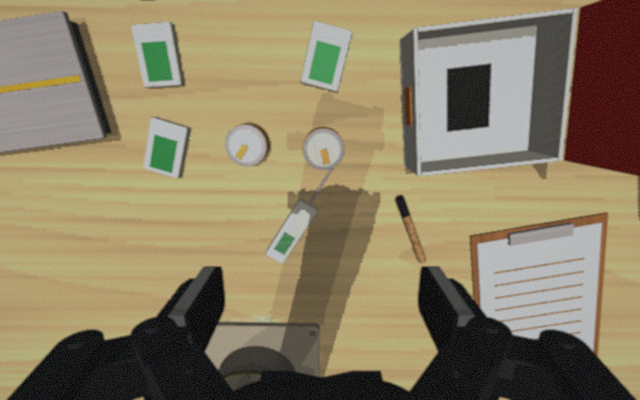

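The wrist view shows cases at (158,55), (166,147), (326,56), tins at (247,145), (323,149), the pad at (468,97) and the shelf line from (0,89) to (80,79).

```bash
cat >> h.py <<'E'
def rect(c,cnt,z):
    P=np.array([plane(c,*p,z)[:2] for p in cnt.reshape(-1,2)],np.float32)
    (x,y),(w,h),_=r=cv2.minAreaRect(P)
    b=cv2.boxPoints(r); e=[b[1]-b[0],b[2]-b[1]]; l=max(e,key=np.linalg.norm)
    ang=np.degrees(np.arctan2(l[1],l[0])); ang=(ang+90)%180-90
    return np.round([x,y,max(w,h),min(w,h)],4).tolist(),round(float(ang),1)
def cases(c,z=.016,sat=70,val=150,a=(400,8000)):
    """white tops holding a green label -> centre, sizes, angle of the long side"""
    h=hsv(c); g=mask(c,*G)
    w=((h[:,:,1]<sat)&(h[:,:,2]>val)).astype(np.uint8)*255
    m=cv2.morphologyEx(w|g,cv2.MORPH_CLOSE,np.ones((3,3)));m=cv2.morphologyEx(m,cv2.MORPH_OPEN,np.ones((5,5)))
    out=[]
    for k in cv2.findContours(m,cv2.RETR_EXTERNAL,cv2.CHAIN_APPROX_NONE)[0]:
        f=np.zeros_like(m);cv2.drawContours(f,[k],-1,255,-1)
        if a[0]<cv2.contourArea(k)<a[1] and (g&f).sum()/255>.15*cv2.contourArea(k): out.append((k,)+rect(c,k,z))
    return out
def tins(c,z=.034,sat=70,val=150,rpx=(12,60)):
    h=hsv(c); w=((h[:,:,1]<sat)&(h[:,:,2]>val)).astype(np.uint8)*255
    m=cv2.morphologyEx(w,cv2.MORPH_CLOSE,np.ones((9,9)));m=cv2.morphologyEx(m,cv2.MORPH_OPEN,np.ones((7,7)));out=[]
    for k in cv2.findContours(m,cv2.RETR_EXTERNAL,cv2.CHAIN_APPROX_NONE)[0]:
        if len(k)<40: continue
        (u,v),(p,q),_=cv2.fitEllipse(k)
        if rpx[0]<p/2<rpx[1] and p/q>.75 and cv2.contourArea(k)/(np.pi*p*q/4)>.9:
            W=np.array([plane(c,*x,z)[:2] for x in k.reshape(-1,2)],np.float32); (x,y),(p,q),_=cv2.fitEllipse(W)
            out.append((np.round([u,v],1).tolist(),np.round([x,y,p,q],4).tolist()))
    return out
def pad(c):
    m=cv2.morphologyEx(cv2.inRange(hsv(c)[:,:,2],0,40),cv2.MORPH_OPEN,np.ones((3,3)))
    return [rect(c,k,.005) for k in cv2.findContours(m,0,1)[0] if 600<cv2.contourArea(k)<12000]
E
python3 - <<'E'
from h import *
c=np.load("w2.npy",allow_pickle=True).item()
h=hsv(c)
for p in [(158,27),(175,35),(180,70),(323,28),(340,30),(247,145),(323,149),(460,90),(300,50),(267,150)]: print(p,h[p[1],p[0]],end=" ")
for v in(130,160,190):
  print("\n",v); [print(r[1:]) for r in cases(c,val=v)]; [print(t) for t in tins(c,val=v)]
print(pad(c))
E
```

```text
(158, 27) [ 84   7 187] (175, 35) [18 54 81] (180, 70) [10 18 84] (323, 28) [120   1 185] (340, 30) [ 90   3 189] (247, 145) [ 30   8 167] (323, 149) [ 19  77 176] (460, 90) [ 0 20 39] (300, 50) [ 27  79 183] (267, 150) [ 16 103  82] 
 130
([0.4296, 0.1175, 0.0818, 0.0541], -16.4)
([0.5562, 0.1126, 0.0799, 0.0544], 4.2)
([0.5569, -0.1193, 0.0809, 0.0561], -13.3)
([323.2, 149.7], [0.4318, -0.1179, 0.0574, 0.0611])
([244.9, 145.2], [0.4369, -0.0063, 0.058, 0.0587])

 160
([0.2911, -0.0654, 0.0993, 0.0353], -32.6)
([0.4287, 0.1184, 0.0793, 0.053], -16.7)
([0.5567, 0.1132, 0.0789, 0.0533], 4.3)
([0.5579, -0.1194, 0.079, 0.0558], -13.2)
([322.2, 148.9], [0.4332, -0.1164, 0.0473, 0.0514])
([244.3, 145.2], [0.437, -0.0054, 0.056, 0.0577])

 190
([0.4216, 0.1204, 0.0486, 0.0311], -16.3)
([0.5475, -0.1171, 0.0534, 0.0315], -13.2)
([0.5481, 0.1127, 0.0479, 0.0313], 4.1)
[([0.5056, -0.3275, 0.0828, 0.0558], 7.3)]
```

```bash
cat >> h.py <<'E'
def rel(*targets):
    """world (x,y,z,yaw_deg of tool x), tool pointing down -> shift/turn from the present pose, tool axes"""
    o=get_obs(); r0=R.from_quat(o["ee_rot"])
    print("at",np.round(o["position"],4),"yaw",round(np.degrees(np.arctan2(*r0.as_matrix()[[1,0],0])),1))
    for x,y,z,a in targets:
        r=R.from_euler("z",a,degrees=True)*R.from_quat([1,0,0,0])
        print(np.round(r0.inv().apply(np.array([x,y,z])-o["position"]),4).tolist(),np.round((r0.inv()*r).as_rotvec(degrees=True),1).tolist())
E
python3 - <<'E'
from h import *
a,b=camera("scene"),camera("side"); c=np.load("w2.npy",allow_pickle=True).item()
L=lambda k,p:min((q for q,s in blobs(mask(k,*G),20)),key=lambda q:np.hypot(*(plane(k,*q,.016)[:2]-p)))
for n,p in(("A",(.42,.119)),("B",(.547,.111)),("C",(.549,-.119))):
    for k1,k2 in((a,b),(a,c),(b,c)): q,e=tri(k1,L(k1,p),k2,L(k2,p)); print(n,q.round(4),round(e,4))
k=[s for s in blobs(cv2.inRange(hsv(a)[:,:,2],0,40),60) if abs(s[0][0]-212)<15 and abs(s[0][1]-272)<15]
print("pad",[tri(a,s[0],c,(468.5,97)) for s in k])
rel((.5573,-.1193,.10,-13.2),(.5573,-.1193,.003,-13.2))
E
```

```text
A [0.4193 0.1191 0.0159] 0.0013
A [0.4214 0.1189 0.0175] 0.0017
A [0.4201 0.1199 0.0168] 0.003
B [0.5467 0.1112 0.0163] 0.0009
B [0.5482 0.111  0.0178] 0.0015
B [0.5474 0.1119 0.0172] 0.0024
C [ 0.5481 -0.119   0.0166] 0.0012
C [ 0.5494 -0.1183  0.0168] 0.0017
C [ 0.5485 -0.1177  0.0178] 0.0025
pad [(array([ 0.50637294, -0.32750528,  0.0067914 ]), np.float64(0.001978414972671738))]
at [ 0.4197 -0.1203  0.351 ] yaw 0.2
[0.1377, -0.0007, 0.2509] [0.0, 0.0, 13.4]
[0.1378, -0.0007, 0.3479] [0.0, 0.0, 13.4]
```

Heights check out (label tops 16–18 mm, floor 5–7 mm). Going down to case C.

>>> {"name": "carry_out", "arguments": {
  "motion": [
    {"xyz":[0.03,0,0.035],"angular":[0,0,3]},
    {"xyz":[0.06,0,0.07],"angular":[0,0,8]},
    {"xyz":[0.09,0,0.11],"angular":[0,0,13.4]},
    {"xyz":[0.115,0,0.15],"angular":[0,0,13.4]},
    {"xyz":[0.138,-0.0007,0.19],"angular":[0,0,13.4]},
    {"xyz":[0.138,-0.0007,0.23],"angular":[0,0,13.4]},
    {"xyz":[0.138,-0.0007,0.27],"angular":[0,0,13.4]},
    {"xyz":[0.138,-0.0007,0.3],"angular":[0,0,13.4]},
    {"xyz":[0.138,-0.0007,0.325],"angular":[0,0,13.4]},
    {"xyz":[0.138,-0.0007,0.34],"angular":[0,0,13.4]},
    {"xyz":[0.138,-0.0007,0.347],"angular":[0,0,13.4]},
    {"xyz":[0.138,-0.0007,0.348],"angular":[0,0,13.4]}
  ]
}}

```text
clock: 3.55
position: [0.5578, -0.1198, 0.003]
ee_rot: [0.993, -0.117, -0.0, 0.0]
ft_force: [0.1, -0.1, 0.5]
grip_width: 1.002
grasp_force: 0.0
```

>>> {"name": "carry_out", "arguments": {
  "motion": [
    {"xyz":[0,0,0],"angular":[0,0,0]},
    {"xyz":[0,0,0],"angular":[0,0,0]},
    {"xyz":[0,0,0],"angular":[0,0,0]},
    {"xyz":[0,0,0],"angular":[0,0,0]},
    {"xyz":[0,0,0],"angular":[0,0,0]},
    {"xyz":[0,0,0],"angular":[0,0,0]},
    {"xyz":[0,0,0],"angular":[0,0,0]},
    {"xyz":[0,0,0],"angular":[0,0,0]}
  ],
  "hand": 0.3,
  "grip_force": 50
}}

```text
clock: 4.35
position: [0.558, -0.1191, 0.0032]
ee_rot: [0.993, -0.116, 0.0, 0.0]
ft_force: [-0.6, 1.4, 0.3]
grip_width: 0.302
grasp_force: 0.0
```

```bash
python3 - <<'E'
from h import *
o=get_obs();print(o["position"],o["grip_width"],o["grasp_force"],o["ft_force"])
c=camera("wrist"); cv2.imwrite("pics/w3.png",c["img"][:,:,::-1])
rel((.5573,-.1193,.15,-13.2),(.506,-.3275,.15,7.3),(.506,-.3275,.012,7.3))
E
```

```text
[ 0.55801322 -0.11914276  0.00320184] 0.3018157393376216 0.0 [-0.61991592  1.36251203  0.2627657 ]
at [ 0.558  -0.1192  0.0032] yaw -13.4
[-0.0007, 0.0003, -0.1468] [0.0, 0.0, -0.2]
[-0.0024, 0.2147, -0.1468] [0.0, 0.0, -20.7]
[-0.0024, 0.2147, -0.0088] [0.0, 0.0, -20.7]
```

View pics/w3.png

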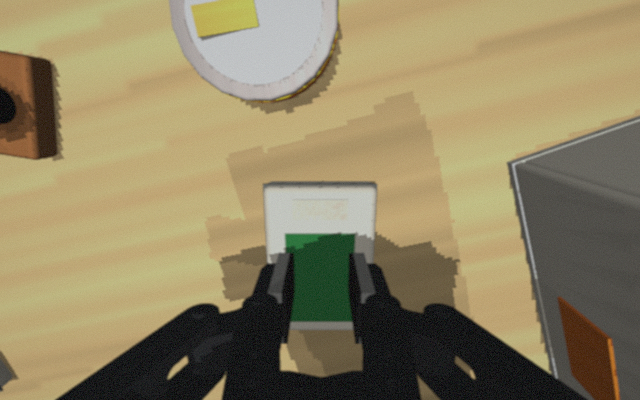

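The fingers closed above the case: with the hand open they end well behind the TCP. The case is centred between them at (320,255). Reopening to 0.75 and going lower, checking the force.

>>> {"name": "carry_out", "arguments": {
  "motion": [
    {"xyz":[0,0,-0.01],"angular":[0,0,0]},
    {"xyz":[0,0,-0.01],"angular":[0,0,0]},
    {"xyz":[0,0,-0.01],"angular":[0,0,0]},
    {"xyz":[0,0,-0.01],"angular":[0,0,0]},
    {"xyz":[0,0,-0.01],"angular":[0,0,0]},
    {"xyz":[0,0,0],"angular":[0,0,0]},
    {"xyz":[0,0,0.003],"angular":[0,0,0]},
    {"xyz":[0,0,0.003],"angular":[0,0,0]}
  ],
  "hand": 0.75
}}

```text
clock: 5.2
position: [0.5573, -0.119, -0.0009]
ee_rot: [0.993, -0.116, -0.001, -0.0]
ft_force: [-0.1, 0.2, -0.2]
grip_width: 0.749
grasp_force: 0.0
```

>>> {"name": "carry_out", "arguments": {
  "motion": [
    {"xyz":[0,0,0.002],"angular":[0,0,0]},
    {"xyz":[0,0,0.003],"angular":[0,0,0]},
    {"xyz":[0,0,0.003],"angular":[0,0,0]}
  ]
}}

```text
clock: 5.5
position: [0.558, -0.1192, -0.0028]
ee_rot: [0.993, -0.116, 0.0, 0.0]
ft_force: [0.3, -0.5, -0.2]
grip_width: 0.75
grasp_force: 0.0
```

>>> {"name": "carry_out", "arguments": {
  "motion": [
    {"xyz":[0,0,0],"angular":[0,0,0]},
    {"xyz":[0,0,0],"angular":[0,0,0]},
    {"xyz":[0,0,0],"angular":[0,0,0]},
    {"xyz":[0,0,0],"angular":[0,0,0]},
    {"xyz":[0,0,0],"angular":[0,0,0]}
  ],
  "hand": 0.45
}}

```text
clock: 6.0
position: [0.558, -0.1192, -0.0027]
ee_rot: [0.993, -0.116, 0.0, 0.0]
ft_force: [-0.4, 0.8, -0.3]
grip_width: 0.45
grasp_force: 0.0
```

```bash
python3 - <<'E'
from h import *
b=camera("side");w=camera("wrist")
cr=lambda i,x,y:cv2.resize(i[y:y+110,x:x+130,::-1],(400,340),interpolation=2)
cv2.imwrite("pics/s4.png",np.hstack([cr(b["img"],270,140),cv2.resize(w["img"][150:400,170:470,::-1],(400,340))]))
E
```

```text
(no output)
```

View pics/s4.png

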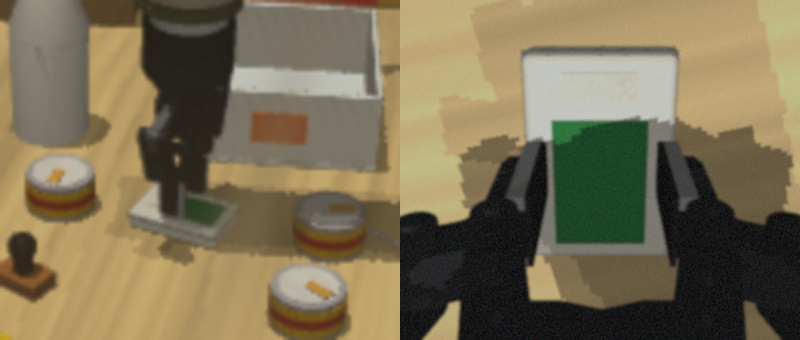

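The fingertips hover just over the case top, so the TCP must go lower still. I'll open and step down, watching the force.

>>> {"name": "carry_out", "arguments": {
  "motion": [
    {"xyz":[0,0,-0.004],"angular":[0,0,0]},
    {"xyz":[0,0,-0.004],"angular":[0,0,0]},
    {"xyz":[0,0,-0.004],"angular":[0,0,0]},
    {"xyz":[0,0,-0.004],"angular":[0,0,0]},
    {"xyz":[0,0,0.001],"angular":[0,0,0]},
    {"xyz":[0,0,0.004],"angular":[0,0,0]},
    {"xyz":[0,0,0.004],"angular":[0,0,0]}
  ],
  "hand": 0.8
}}

```text
clock: 6.8
position: [0.5575, -0.1191, -0.0076]
ee_rot: [0.993, -0.116, -0.001, -0.0]
ft_force: [-0.5, 0.4, -0.8]
grip_width: 0.796
grasp_force: 0.0
```

>>> {"name": "carry_out", "arguments": {
  "motion": [
    {"xyz":[0,0,0.002],"angular":[0,0,0]},
    {"xyz":[0,0,0.003],"angular":[0,0,0]},
    {"xyz":[0,0,0.003],"angular":[0,0,0]}
  ]
}}

```text
clock: 7.1
position: [0.5579, -0.1192, -0.01]
ee_rot: [0.993, -0.116, -0.0, 0.0]
ft_force: [0.6, 0.1, 0.0]
grip_width: 0.8
grasp_force: 0.0
```

>>> {"name": "carry_out", "arguments": {
  "motion": [
    {"xyz":[0,0,0],"angular":[0,0,0]},
    {"xyz":[0,0,0],"angular":[0,0,0]},
    {"xyz":[0,0,0],"angular":[0,0,0]},
    {"xyz":[0,0,0],"angular":[0,0,0]},
    {"xyz":[0,0,0],"angular":[0,0,0]}
  ],
  "hand": 0.5
}}

```text
clock: 7.6
position: [0.5582, -0.1192, -0.0091]
ee_rot: [0.993, -0.116, 0.0, 0.0]
ft_force: [-2.8, 0.9, 6.9]
grip_width: 0.6
grasp_force: 50.6
```

>>> {"name": "carry_out", "arguments": {
  "motion": [
    {"xyz":[0,0,-0.01],"angular":[0,0,0]},
    {"xyz":[0,0,-0.03],"angular":[0,0,0]},
    {"xyz":[0,0,-0.06],"angular":[0,0,0]},
    {"xyz":[0,0,-0.09],"angular":[0,0,0]},
    {"xyz":[0,0,-0.12],"angular":[0,0,0]},
    {"xyz":[0,0,-0.15],"angular":[0,0,0]},
    {"xyz":[0,0,-0.165],"angular":[0,0,0]},
    {"xyz":[0,0,-0.165],"angular":[0,0,0]},
    {"xyz":[0,0,-0.165],"angular":[0,0,0]}
  ]
}}

```text
clock: 8.5
position: [0.5575, -0.1192, 0.1542]
ee_rot: [0.993, -0.117, -0.0, 0.0]
ft_force: [0.1, -0.7, -1.7]
grip_width: 0.595
grasp_force: 52.1
```

```bash
python3 - <<'E'
from h import *
o=get_obs();print(o["grip_width"],o["grasp_force"],o["ft_force"])
b=camera("side");w=camera("wrist");a=camera("scene")
cr=lambda i,x,y:cv2.resize(i[y:y+110,x:x+130,::-1],(390,330),interpolation=2)
cv2.imwrite("pics/s5.png",np.hstack([cr(b["img"],265,110),cv2.resize(w["img"][150:400,170:470,::-1],(390,330))]))
rel((.506,-.3275,.155,7.3),(.506,-.3275,.01,7.3))
E
```

```text
0.5945230692569182 52.08841145038605 [ 0.08428242 -0.74621539 -1.7126244 ]
at [ 0.5571 -0.1191  0.1535] yaw -13.4
[-0.0016, 0.2146, -0.0015] [-0.0, 0.1, -20.7]
[-0.0012, 0.2146, 0.1435] [-0.0, 0.1, -20.7]
```

View pics/s5.png

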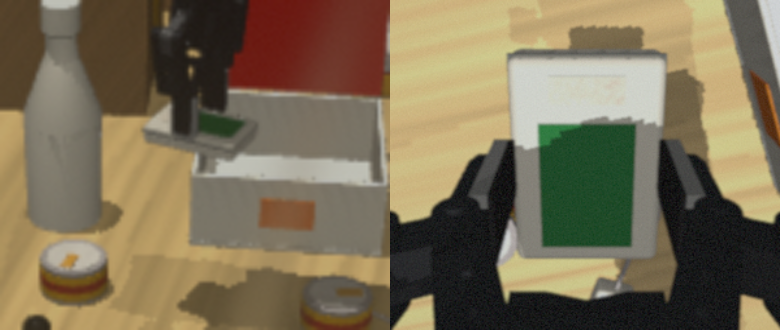

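The case is held level and square between the pads. Carrying it over the pad.

>>> {"name": "carry_out", "arguments": {
  "motion": [
    {"xyz":[0,0.03,-0.001],"angular":[0,0,0]},
    {"xyz":[0,0.065,-0.001],"angular":[0,0,-4]},
    {"xyz":[0,0.1,-0.001],"angular":[0,0,-8]},
    {"xyz":[-0.001,0.135,-0.001],"angular":[0,0,-12]},
    {"xyz":[-0.001,0.17,-0.001],"angular":[0,0,-16]},
    {"xyz":[-0.0015,0.2,-0.001],"angular":[0,0,-20.7]},
    {"xyz":[-0.0015,0.2146,-0.001],"angular":[0,0,-20.7]},
    {"xyz":[-0.0015,0.2146,0.03],"angular":[0,0,-20.7]},
    {"xyz":[-0.0015,0.2146,0.06],"angular":[0,0,-20.7]},
    {"xyz":[-0.0015,0.2146,0.09],"angular":[0,0,-20.7]},
    {"xyz":[-0.0015,0.2146,0.12],"angular":[0,0,-20.7]},
    {"xyz":[-0.0015,0.2146,0.135],"angular":[0,0,-20.7]}
  ]
}}

```text
clock: 9.85
position: [0.5057, -0.3256, 0.017]
ee_rot: [0.998, 0.063, -0.002, -0.002]
ft_force: [-0.6, -0.3, -0.2]
grip_width: 0.593
grasp_force: 52.1
```

>>> {"name": "carry_out", "arguments": {
  "motion": [
    {"xyz":[0,0,0],"angular":[0,0,0]},
    {"xyz":[0,0,0],"angular":[0,0,0]}
  ]
}}

```text
clock: 10.05
position: [0.5076, -0.3274, 0.0211]
ee_rot: [0.998, 0.064, 0.0, 0.0]
ft_force: [1.1, 0.5, 0.1]
grip_width: 0.596
grasp_force: 52.2
```

```bash
python3 - <<'E'
from h import *
o=get_obs();print(o["grip_width"],o["grasp_force"],o["ft_force"])
c=camera("wrist"); cv2.imwrite("pics/w6.png",cv2.resize(c["img"][:,:,::-1],(640,400)))
print([r[1:] for r in cases(c,z=.016+.0285,val=110,a=(1000,90000))],pad(c))
rel((.5056,-.3275,-.003,7.3),(.5056,-.3275,.15,7.3))
E
```

```text
0.5958039988826042 52.219905853271484 [1.06236783 0.45409636 0.07688597]
[] []
at [ 0.508  -0.3278  0.0217] yaw 7.3
[-0.0024, -0.0006, 0.0247] [0.1, -0.1, 0.0]
[-0.0021, -0.0004, -0.1283] [0.1, -0.1, 0.0]
```

View pics/w6.png

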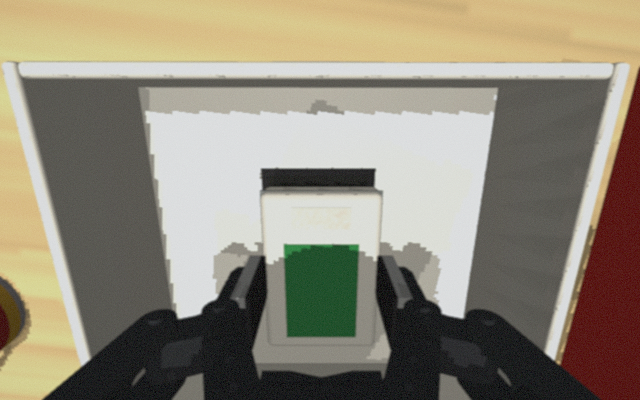

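The case is parallel to the pad, whose far edge shows at (262–375, 169). I'll compute the pad centre from that edge.

```bash
python3 - <<'E'
from h import *
c=camera("wrist")
g=hsv(c)[:,:,2]
for v in(174,180): 
    r=np.where(g[v,240:400]<60)[0]+240; print(v,r.min(),r.max())
    P=[plane(c,u,v,.005) for u in(r.min()-.5,r.max()+.5)]; print(np.round(P,4).tolist())
col=np.where(g[150:200,318]<60)[0]+150; e=plane(c,318.5,col.min()-.5,.005); print(col.min(),e.round(4))
m=(plane(c,262-.5,176,.005)+plane(c,375.5,176,.005))/2
u=np.array([np.cos(np.radians(7.3)),np.sin(np.radians(7.3))]); n=np.array([-u[1],u[0]])
mid=np.mean(P,0)[:2]; ctr=u*(e[:2]@u-.044)+n*(mid@n); print("pad centre",ctr)
# case in hand: far top edge corners
t=get_obs()["position"][2]+.009+.016
for v in (200,215):
    r=np.where(g[v,240:400]>175)[0]+240; print(v,r.min(),r.max(),np.round([plane(c,k,v,t) for k in (r.min()-.5,r.max()+.5)],4).tolist())
r=np.where(g[150:230,320]>150)[0]+150; print([int(x) for x in r[:45]]) 
E
```

```text
174 262 372
[[0.5426, -0.2913, 0.005], [0.5502, -0.3515, 0.005]]
180 263 371
[[0.5393, -0.2921, 0.005], [0.5468, -0.3515, 0.005]]
170 [ 0.5489 -0.3219  0.005 ]
pad centre [ 0.50519803 -0.32665238]
200 240 399 [[0.5399, -0.2891, 0.0469], [0.5485, -0.3572, 0.0469]]
215 240 399 [[0.5331, -0.2895, 0.0469], [0.5418, -0.3585, 0.0469]]
[150, 151, 152, 153, 154, 155, 156, 157, 158, 159, 160, 161, 162, 163, 164, 165, 166, 167, 168, 194, 195, 196, 197, 198, 199, 200, 201, 202, 203, 204, 205, 206, 207, 208, 209, 210, 211, 212, 213, 214, 215, 216, 217, 218, 219]
```

>>> {"name": "carry_out", "arguments": {
  "motion": [
    {"xyz":[-0.0025,-0.0012,0.012],"angular":[0,0,0]},
    {"xyz":[-0.0025,-0.0012,0.021],"angular":[0,0,0]},
    {"xyz":[-0.0025,-0.0012,0.025],"angular":[0,0,0]},
    {"xyz":[-0.0025,-0.0012,0.0255],"angular":[0,0,0]},
    {"xyz":[-0.0025,-0.0012,0.0255],"angular":[0,0,0]}
  ]
}}

```text
clock: 10.65
position: [0.5036, -0.3267, -0.0042]
ee_rot: [0.998, 0.064, -0.001, 0.0]
ft_force: [-9.5, 4.9, 19.3]
grip_width: 0.594
grasp_force: 56.8
```

>>> {"name": "carry_out", "arguments": {
  "motion": [
    {"xyz":[0,0,0],"angular":[0,0,0]},
    {"xyz":[0,0,0],"angular":[0,0,0]},
    {"xyz":[0,0,0],"angular":[0,0,0]},
    {"xyz":[0,0,0],"angular":[0,0,0]},
    {"xyz":[0,0,-0.02],"angular":[0,0,0]},
    {"xyz":[0,0,-0.06],"angular":[0,0,0]},
    {"xyz":[0,0,-0.11],"angular":[0,0,0]},
    {"xyz":[0,0,-0.16],"angular":[0,0,0]},
    {"xyz":[0,0,-0.2],"angular":[0,0,0]},
    {"xyz":[0,0,-0.2],"angular":[0,0,0]},
    {"xyz":[0,0,-0.2],"angular":[0,0,0]}
  ],
  "hand": 0.8
}}

```text
clock: 11.75
position: [0.5046, -0.327, 0.1954]
ee_rot: [0.998, 0.064, 0.001, 0.001]
ft_force: [0.3, 0.1, -0.3]
grip_width: 0.804
grasp_force: 0.0
```

```bash
python3 - <<'E'
from h import *
c=camera("wrist"); cv2.imwrite("pics/w7.png",c["img"][:,:,::-1])
for v in(120,150):print([r[1:] for r in cases(c,z=.021,val=v,a=(1000,90000))])
print(pad(c))
rel((.5565,.113,.2,4.2),(.5565,.113,-.009,4.2))
E
```

```text
[]
[]
[]
at [ 0.5039 -0.3267  0.194 ] yaw 7.3
[0.1081, -0.4294, -0.006] [-0.0, 0.0, 3.1]
[0.1082, -0.4294, 0.203] [-0.0, 0.0, 3.1]
```

```bash
cat >> h.py <<'E'
def label(c,z):
    """largest green label as a rectangle at height z; case centre lies 8.7 mm along tool +x of it"""
    k=max(cv2.findContours(cv2.morphologyEx(mask(c,*G),cv2.MORPH_CLOSE,np.ones((3,3))),0,1)[0],key=cv2.contourArea)
    (x,y,l,w),a=rect(c,k,z); u=np.array([np.cos(np.radians(a)),np.sin(np.radians(a))])
    return [x,y],l,w,a,(np.array([x,y])+.0087*u).round(4).tolist()
E
python3 - <<'E'
from h import *
c0=np.load("w2.npy",allow_pickle=True).item()
m=mask(c0,*G)
for k in cv2.findContours(m,0,1)[0]:
    if cv2.contourArea(k)>200: print("label",rect(c0,k,.016))
c=camera("wrist"); print("in box",label(c,.021))
E
```

```text
label ([0.4211, 0.1204, 0.0472, 0.0311], -16.5)
label ([0.5494, -0.1175, 0.0476, 0.0315], -13.6)
label ([0.5482, 0.1126, 0.0478, 0.0313], 4.5)
in box ([0.495, -0.3286], 0.047, 0.0315, 7.2, [0.5036, -0.3275])
```

View pics/w7.png

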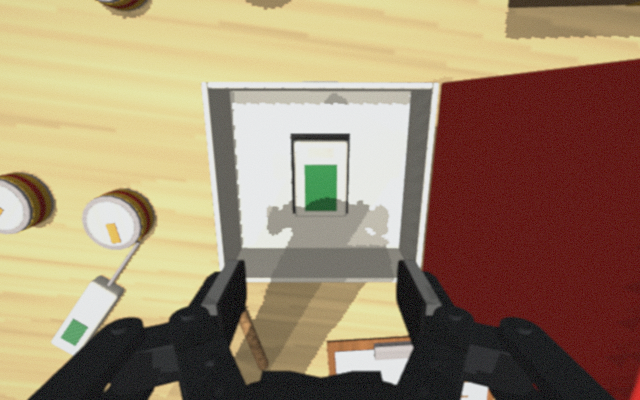

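Case C sits on the pad at about 2 mm from its centre, square with it. The pile will be built on its pose (0.5036, −0.3275, 7.2°). Next, case B.

>>> {"name": "carry_out", "arguments": {
  "motion": [
    {"xyz":[0.01,-0.03,-0.006],"angular":[0,0,0]},
    {"xyz":[0.02,-0.075,-0.006],"angular":[0,0,3.1]},
    {"xyz":[0.03,-0.12,-0.006],"angular":[0,0,3.1]},
    {"xyz":[0.04,-0.165,-0.006],"angular":[0,0,3.1]},
    {"xyz":[0.05,-0.21,-0.006],"angular":[0,0,3.1]},
    {"xyz":[0.06,-0.255,-0.006],"angular":[0,0,3.1]},
    {"xyz":[0.07,-0.3,-0.006],"angular":[0,0,3.1]},
    {"xyz":[0.08,-0.34,-0.006],"angular":[0,0,3.1]},
    {"xyz":[0.09,-0.38,-0.006],"angular":[0,0,3.1]},
    {"xyz":[0.1,-0.41,0.02],"angular":[0,0,3.1]},
    {"xyz":[0.108,-0.4294,0.05],"angular":[0,0,3.1]},
    {"xyz":[0.108,-0.4294,0.05],"angular":[0,0,3.1]}
  ]
}}

```text
clock: 13.05
position: [0.5535, 0.1159, 0.1395]
ee_rot: [0.999, 0.039, -0.004, -0.001]
ft_force: [-0.6, -0.2, -0.6]
grip_width: 0.799
grasp_force: 0.0
```

```bash
python3 - <<'E'
from h import *
import time
c=camera("wrist"); c=camera("wrist")
for v in(130,150):print([r[1:] for r in cases(c,val=v,a=(1000,90000))])
print(label(c,.016))
rel((.5565,.113,.2,4.2),(.5565,.113,-.009,4.2))
E
```

```text
[([0.4291, 0.1195, 0.0797, 0.0548], -16.6), ([0.5573, 0.1138, 0.0797, 0.0541], 4.3)]
[([0.4277, 0.1192, 0.077, 0.0547], -17.8), ([0.5575, 0.1138, 0.0761, 0.0539], 4.3)]
([0.5482, 0.1132], 0.0478, 0.0321, 4.0, [0.5569, 0.1138])
at [0.5557 0.1128 0.1433] yaw 4.3
[0.0006, -0.0001, -0.0567] [-0.0, 0.2, 0.1]
[0.0013, -0.0001, 0.1523] [-0.0, 0.2, 0.1]
```

>>> {"name": "carry_out", "arguments": {
  "motion": [
    {"xyz":[0.0015,-0.001,0.04],"angular":[0,0,0]},
    {"xyz":[0.0015,-0.001,0.08],"angular":[0,0,0]},
    {"xyz":[0.0015,-0.001,0.115],"angular":[0,0,0]},
    {"xyz":[0.0015,-0.001,0.135],"angular":[0,0,0]},
    {"xyz":[0.0015,-0.001,0.147],"angular":[0,0,0]},
    {"xyz":[0.0015,-0.001,0.152],"angular":[0,0,0]},
    {"xyz":[0.0015,-0.001,0.152],"angular":[0,0,0]}
  ]
}}

```text
clock: 13.85
position: [0.5586, 0.1135, -0.0067]
ee_rot: [0.999, 0.036, 0.0, 0.0]
ft_force: [-0.3, -0.0, 0.4]
grip_width: 0.801
grasp_force: 0.0
```

>>> {"name": "carry_out", "arguments": {
  "motion": [
    {"xyz":[0,0,0],"angular":[0,0,0]},
    {"xyz":[0,0,0],"angular":[0,0,0]},
    {"xyz":[0,0,0],"angular":[0,0,0]},
    {"xyz":[0,0,0],"angular":[0,0,0]},
    {"xyz":[0,0,0],"angular":[0,0,0]}
  ],
  "hand": 0.5
}}

```text
clock: 14.35
position: [0.5591, 0.1143, -0.0058]
ee_rot: [0.999, 0.037, 0.001, -0.0]
ft_force: [-1.2, -0.5, 6.4]
grip_width: 0.5
grasp_force: 3.3
```

>>> {"name": "carry_out", "arguments": {
  "motion": [
    {"xyz":[0,0,-0.01],"angular":[0,0,0]},
    {"xyz":[0,0,-0.03],"angular":[0,0,0]},
    {"xyz":[0,0,-0.06],"angular":[0,0,0]},
    {"xyz":[0,0,-0.09],"angular":[0,0,0]},
    {"xyz":[0,0,-0.12],"angular":[0,0,0]},
    {"xyz":[0,0,-0.15],"angular":[0,0,0]},
    {"xyz":[0,0,-0.17],"angular":[0,0,0]},
    {"xyz":[0,0,-0.17],"angular":[0,0,0]},
    {"xyz":[0,0,-0.17],"angular":[0,0,0]}
  ]
}}

```text
clock: 15.25
position: [0.5581, 0.114, 0.1632]
ee_rot: [0.999, 0.037, 0.001, 0.0]
ft_force: [0.2, 0.4, 0.0]
grip_width: 0.498
grasp_force: 0.0
```

```bash
python3 - <<'E'
from h import *
c=camera("wrist"); o=get_obs();z=o["position"][2]; print(o["grip_width"],o["grasp_force"])
l=label(c,z+.025); r=R.from_quat(o["ee_rot"]); print(l,"case-TCP in tool",r.inv().apply(np.r_[l[4],z]-o["position"]).round(4))
rel((.5036,-.3275,.17,7.2),(.5036,-.3275,.03,7.2))
E
```

```text
0.49848472277056755 0.0
([0.5963, 0.1164], 0.0215, 0.0142, 4.1, [0.605, 0.117]) case-TCP in tool [ 0.0474  0.0003 -0.    ]
at [0.5577 0.1138 0.1623] yaw 4.2
[-0.0864, 0.4361, -0.0074] [0.0, 0.0, -3.0]
[-0.0864, 0.4361, 0.1326] [0.0, 0.0, -3.0]
```

Grip missed: it stopped 3 mm too high. Measuring again and going to z = −0.012.

>>> {"name": "carry_out", "arguments": {
  "motion": [
    {"xyz":[0,0,0],"angular":[0,0,0]},
    {"xyz":[0,0,0],"angular":[0,0,0]},
    {"xyz":[0,0,0],"angular":[0,0,0]}
  ],
  "hand": 0.8
}}

```text
clock: 15.6
position: [0.5578, 0.114, 0.1622]
ee_rot: [0.999, 0.037, -0.0, -0.0]
ft_force: [0.5, 0.1, 0.1]
grip_width: 0.802
grasp_force: 0.0
```

```bash
python3 - <<'E'
from h import *
c=camera("wrist")
for v in(130,):print([r[1:] for r in cases(c,val=v,a=(1000,90000))])
print(label(c,.016))
rel((.557,.1138,-.012,4.2))
E
```

```text
[([0.4288, 0.1194, 0.0797, 0.0548], -16.6), ([0.5572, 0.1137, 0.0774, 0.0538], 4.5)]
([0.5482, 0.113], 0.0468, 0.032, 4.1, [0.5569, 0.1136])
at [0.5579 0.114  0.1622] yaw 4.2
[-0.0007, 0.0002, 0.1742] [-0.0, 0.0, 0.0]
```

>>> {"name": "carry_out", "arguments": {
  "motion": [
    {"xyz":[-0.0007,0.0002,0.04],"angular":[0,0,0]},
    {"xyz":[-0.0007,0.0002,0.08],"angular":[0,0,0]},
    {"xyz":[-0.0007,0.0002,0.12],"angular":[0,0,0]},
    {"xyz":[-0.0007,0.0002,0.145],"angular":[0,0,0]},
    {"xyz":[-0.0007,0.0002,0.16],"angular":[0,0,0]},
    {"xyz":[-0.0007,0.0002,0.17],"angular":[0,0,0]},
    {"xyz":[-0.0007,0.0002,0.174],"angular":[0,0,0]},
    {"xyz":[-0.0007,0.0002,0.174],"angular":[0,0,0]},
    {"xyz":[-0.0007,0.0002,0.174],"angular":[0,0,0]}
  ]
}}

```text
clock: 16.55
position: [0.5582, 0.1139, -0.0102]
ee_rot: [0.999, 0.037, 0.001, -0.0]
ft_force: [-0.4, 1.3, 0.1]
grip_width: 0.802
grasp_force: 0.0
```

>>> {"name": "carry_out", "arguments": {
  "motion": [
    {"xyz":[0,0,0],"angular":[0,0,0]},
    {"xyz":[0,0,0],"angular":[0,0,0]},
    {"xyz":[0,0,0],"angular":[0,0,0]},
    {"xyz":[0,0,0],"angular":[0,0,0]},
    {"xyz":[0,0,0],"angular":[0,0,0]}
  ],
  "hand": 0.5
}}

```text
clock: 17.05
position: [0.5582, 0.1138, -0.0097]
ee_rot: [0.999, 0.037, 0.001, 0.0]
ft_force: [-3.2, -1.8, 10.3]
grip_width: 0.603
grasp_force: 50.2
```

>>> {"name": "carry_out", "arguments": {
  "motion": [
    {"xyz":[0,0,-0.01],"angular":[0,0,0]},
    {"xyz":[0,0,-0.03],"angular":[0,0,0]},
    {"xyz":[0,0,-0.06],"angular":[0,0,0]},
    {"xyz":[0,0,-0.09],"angular":[0,0,0]},
    {"xyz":[0,0,-0.12],"angular":[0,0,0]},
    {"xyz":[0,0,-0.15],"angular":[0,0,0]},
    {"xyz":[0,0,-0.18],"angular":[0,0,0]},
    {"xyz":[0,0,-0.18],"angular":[0,0,0]},
    {"xyz":[0,0,-0.18],"angular":[0,0,0]}
  ]
}}

```text
clock: 17.95
position: [0.5576, 0.1138, 0.1695]
ee_rot: [0.999, 0.037, 0.001, 0.0]
ft_force: [-1.0, -0.2, -2.8]
grip_width: 0.602
grasp_force: 52.2
```

```bash
cat >> h.py <<'E'
def inhand(dz):
    c=camera("wrist"); o=get_obs();z=o["position"][2]; print("grip",o["grip_width"],o["grasp_force"])
    l=label(c,z+dz+.016); d=R.from_quat(o["ee_rot"]).inv().apply(np.r_[l[4],z]-o["position"])
    print(l,"case-TCP in tool",d.round(4)); return d
E
python3 - <<'E'
from h import *
inhand(.0097)
rel((.5036,-.3275,.17,7.2),(.5036,-.3275,.04,7.2))
E
```

```text
grip 0.6019240551455408 52.22479999065399
([0.5471, 0.1124], 0.0487, 0.0332, 4.2, [0.5558, 0.113]) case-TCP in tool [-0.0013  0.0005  0.    ]
at [0.5571 0.1135 0.1684] yaw 4.2
[-0.0857, 0.4359, -0.0013] [0.0, 0.0, -3.0]
[-0.0857, 0.4359, 0.1287] [0.0, 0.0, -3.0]
```

>>> {"name": "carry_out", "arguments": {
  "motion": [
    {"xyz":[-0.008,0.03,-0.001],"angular":[0,0,0]},
    {"xyz":[-0.016,0.07,-0.001],"angular":[0,0,0]},
    {"xyz":[-0.024,0.11,-0.001],"angular":[0,0,0]},
    {"xyz":[-0.032,0.15,-0.001],"angular":[0,0,0]},
    {"xyz":[-0.04,0.195,-0.001],"angular":[0,0,-1]},
    {"xyz":[-0.048,0.24,-0.001],"angular":[0,0,-2]},
    {"xyz":[-0.056,0.285,-0.001],"angular":[0,0,-3]},
    {"xyz":[-0.064,0.33,-0.001],"angular":[0,0,-3]},
    {"xyz":[-0.072,0.37,-0.001],"angular":[0,0,-3]},
    {"xyz":[-0.078,0.405,-0.001],"angular":[0,0,-3]},
    {"xyz":[-0.0845,0.43,-0.001],"angular":[0,0,-3]},
    {"xyz":[-0.0845,0.4355,-0.001],"angular":[0,0,-3]}
  ]
}}

```text
clock: 19.2
position: [0.5028, -0.3304, 0.1678]
ee_rot: [0.998, 0.06, -0.001, -0.0]
ft_force: [0.0, -0.0, -1.0]
grip_width: 0.604
grasp_force: 52.3
```

>>> {"name": "carry_out", "arguments": {
  "motion": [
    {"xyz":[0,0,0.03],"angular":[0,0,0]},
    {"xyz":[0,0,0.06],"angular":[0,0,0]},
    {"xyz":[0,0,0.09],"angular":[0,0,0]},
    {"xyz":[0,0,0.115],"angular":[0,0,0]},
    {"xyz":[0,0,0.13],"angular":[0,0,0]},
    {"xyz":[0,0,0.13],"angular":[0,0,0]},
    {"xyz":[0,0,0.13],"angular":[0,0,0]},
    {"xyz":[0,0,0.13],"angular":[0,0,0]}
  ]
}}

```text
clock: 20.0
position: [0.5061, -0.327, 0.0412]
ee_rot: [0.998, 0.063, 0.001, 0.001]
ft_force: [-0.7, -1.1, -0.5]
grip_width: 0.6
grasp_force: 52.3
```

```bash
python3 - <<'E'
from h import *
inhand(.0097)
rel((.5036,-.3275,.012,7.2))
E
```

```text
grip 0.595502226424187 52.327138781547546
([0.4961, -0.3289], 0.0488, 0.0329, 7.2, [0.5047, -0.3278]) case-TCP in tool [-0.0014  0.0005 -0.    ]
at [ 0.5061 -0.3271  0.0412] yaw 7.2
[-0.0025, 0.0, 0.0292] [0.1, -0.1, 0.0]
```

>>> {"name": "carry_out", "arguments": {
  "motion": [
    {"xyz":[-0.0012,-0.0004,0.012],"angular":[0,0,0]},
    {"xyz":[-0.0012,-0.0004,0.022],"angular":[0,0,0]},
    {"xyz":[-0.0012,-0.0004,0.028],"angular":[0,0,0]},
    {"xyz":[-0.0012,-0.0004,0.0295],"angular":[0,0,0]},
    {"xyz":[-0.0012,-0.0004,0.0295],"angular":[0,0,0]},
    {"xyz":[-0.0012,-0.0004,0.0295],"angular":[0,0,0]}
  ]
}}

```text
clock: 20.65
position: [0.5032, -0.3264, 0.0112]
ee_rot: [0.998, 0.063, -0.001, 0.0]
ft_force: [-10.4, 4.7, 19.5]
grip_width: 0.596
grasp_force: 55.7
```

>>> {"name": "carry_out", "arguments": {
  "motion": [
    {"xyz":[0,0,0],"angular":[0,0,0]},
    {"xyz":[0,0,0],"angular":[0,0,0]},
    {"xyz":[0,0,0],"angular":[0,0,0]},
    {"xyz":[0,0,0],"angular":[0,0,0]},
    {"xyz":[0,0,-0.02],"angular":[0,0,0]},
    {"xyz":[0,0,-0.06],"angular":[0,0,0]},
    {"xyz":[0,0,-0.11],"angular":[0,0,0]},
    {"xyz":[0,0,-0.15],"angular":[0,0,0]},
    {"xyz":[0,0,-0.19],"angular":[0,0,0]},
    {"xyz":[0,0,-0.19],"angular":[0,0,0]},
    {"xyz":[0,0,-0.19],"angular":[0,0,0]}
  ],
  "hand": 0.8
}}

```text
clock: 21.75
position: [0.5043, -0.3267, 0.2009]
ee_rot: [0.998, 0.063, 0.001, 0.001]
ft_force: [0.1, 0.4, -0.2]
grip_width: 0.8
grasp_force: 0.0
```

```bash
python3 - <<'E'
from h import *
c=camera("wrist"); cv2.imwrite("pics/w8.png",c["img"][60:260,190:450,::-1])
print(label(c,.037))
rel((.429,.1193,.2,-16.6))
E
```

```text
([0.4933, -0.3286], 0.0471, 0.0316, 7.1, [0.5019, -0.3275])
at [ 0.5037 -0.3265  0.1996] yaw 7.2
[-0.0181, -0.4516, -0.0003] [-0.0, 0.0, 23.8]
```

>>> {"name": "carry_out", "arguments": {
  "motion": [
    {"xyz":[-0.002,-0.03,0],"angular":[0,0,2]},
    {"xyz":[-0.003,-0.075,0],"angular":[0,0,5]},
    {"xyz":[-0.005,-0.12,0],"angular":[0,0,8]},
    {"xyz":[-0.007,-0.165,0],"angular":[0,0,11]},
    {"xyz":[-0.009,-0.21,0],"angular":[0,0,14]},
    {"xyz":[-0.011,-0.255,0],"angular":[0,0,17]},
    {"xyz":[-0.012,-0.3,0],"angular":[0,0,20]},
    {"xyz":[-0.014,-0.345,0],"angular":[0,0,23.8]},
    {"xyz":[-0.016,-0.39,0],"angular":[0,0,23.8]},
    {"xyz":[-0.017,-0.43,0.02],"angular":[0,0,23.8]},
    {"xyz":[-0.018,-0.4516,0.04],"angular":[0,0,23.8]},
    {"xyz":[-0.018,-0.4516,0.05],"angular":[0,0,23.8]}
  ]
}}

```text
clock: 23.0
position: [0.4271, 0.122, 0.1479]
ee_rot: [0.99, -0.142, -0.001, -0.0]
ft_force: [0.4, -1.5, -0.0]
grip_width: 0.804
grasp_force: 0.0
```

>>> {"name": "carry_out", "arguments": {
  "motion": [
    {"xyz":[0,0,0],"angular":[0,0,0]},
    {"xyz":[0,0,0],"angular":[0,0,0]},
    {"xyz":[0,0,0],"angular":[0,0,0]}
  ]
}}

```text
clock: 23.3
position: [0.4299, 0.1182, 0.1506]
ee_rot: [0.989, -0.145, 0.0, -0.0]
ft_force: [-0.1, -0.1, 0.6]
grip_width: 0.8
grasp_force: 0.0
```

```bash
python3 - <<'E'
from h import *
c=camera("wrist")
print([r[1:] for r in cases(c,val=130,a=(1000,90000))],label(c,.016))
rel((.429,.1193,-.013,-16.6))
E
```

```text
[([0.4299, 0.118, 0.0795, 0.0539], -16.0)] ([0.421, 0.121], 0.0485, 0.0321, -17.3, [0.4293, 0.1184])
at [0.4299 0.1184 0.1506] yaw -16.7
[-0.0012, -0.0006, 0.1636] [-0.0, -0.0, -0.1]
```

>>> {"name": "carry_out", "arguments": {
  "motion": [
    {"xyz":[-0.0003,0,0.04],"angular":[0,0,0]},
    {"xyz":[-0.0003,0,0.08],"angular":[0,0,0]},
    {"xyz":[-0.0003,0,0.12],"angular":[0,0,0]},
    {"xyz":[-0.0003,0,0.14],"angular":[0,0,0]},
    {"xyz":[-0.0003,0,0.155],"angular":[0,0,0]},
    {"xyz":[-0.0003,0,0.162],"angular":[0,0,0]},
    {"xyz":[-0.0003,0,0.1636],"angular":[0,0,0]},
    {"xyz":[-0.0003,0,0.1636],"angular":[0,0,0]},
    {"xyz":[-0.0003,0,0.1636],"angular":[0,0,0]}
  ]
}}

```text
clock: 24.25
position: [0.4298, 0.1193, -0.0126]
ee_rot: [0.99, -0.144, 0.001, -0.0]
ft_force: [-0.1, -0.1, 0.0]
grip_width: 0.802
grasp_force: 0.0
```

>>> {"name": "carry_out", "arguments": {
  "motion": [
    {"xyz":[0,0,0],"angular":[0,0,0]},
    {"xyz":[0,0,0],"angular":[0,0,0]},
    {"xyz":[0,0,0],"angular":[0,0,0]},
    {"xyz":[0,0,0],"angular":[0,0,0]},
    {"xyz":[0,0,0],"angular":[0,0,0]}
  ],
  "hand": 0.5
}}

```text
clock: 24.75
position: [0.4297, 0.1193, -0.0123]
ee_rot: [0.99, -0.144, 0.001, 0.0]
ft_force: [-4.0, -0.7, 13.4]
grip_width: 0.611
grasp_force: 50.0
```

>>> {"name": "carry_out", "arguments": {
  "motion": [
    {"xyz":[0,0,-0.01],"angular":[0,0,0]},
    {"xyz":[0,0,-0.03],"angular":[0,0,0]},
    {"xyz":[0,0,-0.06],"angular":[0,0,0]},
    {"xyz":[0,0,-0.09],"angular":[0,0,0]},
    {"xyz":[0,0,-0.12],"angular":[0,0,0]},
    {"xyz":[0,0,-0.15],"angular":[0,0,0]},
    {"xyz":[0,0,-0.18],"angular":[0,0,0]},
    {"xyz":[0,0,-0.18],"angular":[0,0,0]},
    {"xyz":[0,0,-0.18],"angular":[0,0,0]}
  ]
}}

```text
clock: 25.65
position: [0.4292, 0.1193, 0.1671]
ee_rot: [0.99, -0.144, 0.001, 0.0]
ft_force: [-0.0, 0.6, -1.3]
grip_width: 0.612
grasp_force: 53.0
```

```bash
python3 - <<'E'
from h import *
inhand(.0105)
rel((.503,-.3275,.17,7.2),(.503,-.3275,.06,7.2))
E
```

```text
grip 0.6028417505717507 53.021695017814636
([0.4193, 0.1218], 0.0494, 0.0336, -16.6, [0.4276, 0.1193]) case-TCP in tool [-0.0011  0.0001  0.    ]
at [0.4287 0.1191 0.1663] yaw -16.6
[0.1987, 0.4068, -0.0035] [0.0, 0.0, -23.8]
[0.1987, 0.4068, 0.1065] [0.0, 0.0, -23.8]
```

>>> {"name": "carry_out", "arguments": {
  "motion": [
    {"xyz":[0.013,0.027,-0.003],"angular":[0,0,0]},
    {"xyz":[0.031,0.064,-0.003],"angular":[0,0,-2]},
    {"xyz":[0.049,0.101,-0.003],"angular":[0,0,-5]},
    {"xyz":[0.067,0.138,-0.003],"angular":[0,0,-8]},
    {"xyz":[0.086,0.176,-0.003],"angular":[0,0,-11]},
    {"xyz":[0.105,0.214,-0.003],"angular":[0,0,-14]},
    {"xyz":[0.124,0.252,-0.003],"angular":[0,0,-17]},
    {"xyz":[0.143,0.29,-0.003],"angular":[0,0,-20]},
    {"xyz":[0.162,0.33,-0.003],"angular":[0,0,-23.8]},
    {"xyz":[0.18,0.365,-0.003],"angular":[0,0,-23.8]},
    {"xyz":[0.193,0.393,-0.003],"angular":[0,0,-23.8]},
    {"xyz":[0.1997,0.4064,-0.003],"angular":[0,0,-23.8]}
  ]
}}

```text
clock: 26.9
position: [0.5032, -0.3298, 0.1674]
ee_rot: [0.998, 0.061, -0.001, -0.001]
ft_force: [-0.1, 0.2, -0.9]
grip_width: 0.608
grasp_force: 53.0
```

>>> {"name": "carry_out", "arguments": {
  "motion": [
    {"xyz":[0,0,0.03],"angular":[0,0,0]},
    {"xyz":[0,0,0.06],"angular":[0,0,0]},
    {"xyz":[0,0,0.09],"angular":[0,0,0]},
    {"xyz":[0,0,0.11],"angular":[0,0,0]},
    {"xyz":[0,0,0.115],"angular":[0,0,0]},
    {"xyz":[0,0,0.115],"angular":[0,0,0]},
    {"xyz":[0,0,0.115],"angular":[0,0,0]},
    {"xyz":[0,0,0.115],"angular":[0,0,0]}
  ]
}}

```text
clock: 27.7
position: [0.5052, -0.3274, 0.0559]
ee_rot: [0.998, 0.063, 0.001, 0.001]
ft_force: [-0.5, 0.5, -0.5]
grip_width: 0.608
grasp_force: 53.0
```

```bash
python3 - <<'E'
from h import *
inhand(.0123)
rel((.503,-.3275,.0255,7.2))
E
```

```text
grip 0.61009390099831 53.00144076347351
([0.4965, -0.329], 0.0486, 0.0329, 7.2, [0.5051, -0.3279]) case-TCP in tool [-0.0001  0.0005  0.    ]
at [ 0.5051 -0.3274  0.0558] yaw 7.2
[-0.0022, -0.0002, 0.0303] [0.1, -0.1, 0.0]
```

>>> {"name": "carry_out", "arguments": {
  "motion": [
    {"xyz":[-0.0015,-0.0004,0.012],"angular":[0,0,0]},
    {"xyz":[-0.0015,-0.0004,0.022],"angular":[0,0,0]},
    {"xyz":[-0.0015,-0.0004,0.028],"angular":[0,0,0]},
    {"xyz":[-0.0015,-0.0004,0.03],"angular":[0,0,0]},
    {"xyz":[-0.0015,-0.0004,0.03],"angular":[0,0,0]},
    {"xyz":[-0.0015,-0.0004,0.03],"angular":[0,0,0]}
  ]
}}

```text
clock: 28.35
position: [0.5023, -0.3268, 0.0248]
ee_rot: [0.998, 0.063, -0.001, -0.0]
ft_force: [-5.8, 3.5, 9.6]
grip_width: 0.604
grasp_force: 54.2
```

>>> {"name": "carry_out", "arguments": {
  "motion": [
    {"xyz":[0,0,0],"angular":[0,0,0]},
    {"xyz":[0,0,0],"angular":[0,0,0]},
    {"xyz":[0,0,0],"angular":[0,0,0]},
    {"xyz":[0,0,0],"angular":[0,0,0]},
    {"xyz":[0,0,-0.02],"angular":[0,0,0]},
    {"xyz":[0,0,-0.06],"angular":[0,0,0]},
    {"xyz":[0,0,-0.11],"angular":[0,0,0]},
    {"xyz":[0,0,-0.16],"angular":[0,0,0]},
    {"xyz":[0,0,-0.21],"angular":[0,0,0]},
    {"xyz":[0,0,-0.26],"angular":[0,0,0]},
    {"xyz":[0,0,-0.28],"angular":[0,0,0]},
    {"xyz":[0,0,-0.28],"angular":[0,0,0]}
  ],
  "hand": 0.8
}}

```text
clock: 29.55
position: [0.5043, -0.3273, 0.3085]
ee_rot: [0.998, 0.063, 0.002, 0.002]
ft_force: [0.4, -0.4, -1.0]
grip_width: 0.8
grasp_force: 0.0
```

```bash
python3 - <<'E'
from h import *
c=camera("wrist"); print(label(c,.053))
a,b=camera("scene"),camera("side")
cv2.imwrite("pics/l9.png",np.hstack([cv2.resize(a["img"][200:330,100:290,::-1],(390,267)),cv2.resize(c["img"][:300,:,::-1],(390,267))]))
h=lambda k:cv2.inRange(hsv(k)[:,:,1],150,255)
for nm,k in(("scene",a),("side",b),("wrist",c)):
    m=(mask(k,(0,150,30),(8,255,255))|mask(k,(172,150,30),(180,255,255)))
    q=max(cv2.findContours(m,0,1)[0],key=cv2.contourArea); print(nm,cv2.approxPolyDP(q,4,True).reshape(-1,2).tolist())
E
```

```text
([0.4939, -0.3291], 0.0467, 0.0302, 6.5, [0.5025, -0.3281])
scene [[117, 214], [128, 233], [137, 236], [138, 250], [148, 261], [158, 253], [162, 256], [153, 267], [201, 304], [175, 258]]
side [[336, 77], [334, 137], [391, 141], [397, 79]]
wrist [[517, 75], [406, 90], [396, 237], [424, 271], [436, 276], [452, 303], [479, 324], [522, 84]]
```

View pics/l9.png

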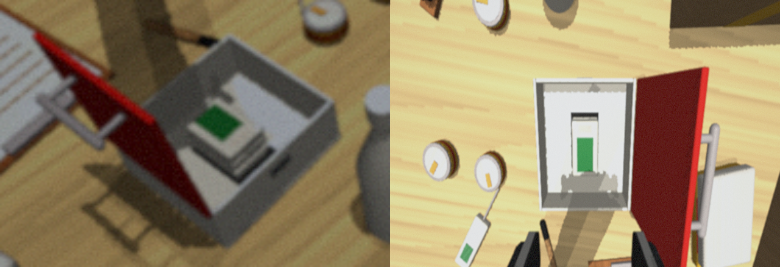

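The pile stands even in the box: the three centres agree within 2 mm. The lid stands open; its bar is at about (120,249)–(150,269) in the scene view and (532,144)–(522,264) in the wrist view.

```bash
python3 - <<'E'
from h import *
a,b,c=camera("scene"),camera("side"),camera("wrist")
P=tri(a,(117,214),b,(397,79)); Q=tri(a,(175,258),b,(336,77)); Q2=tri(c,(519,76),b,(336,77))
print("lid top",P,Q,Q2)
H1=tri(a,(120.5,248.7),c,(522,264));H2=tri(a,(150,269),c,(532,144)); print("bar",H1,H2)
u=np.array([np.cos(np.radians(7.2)),np.sin(np.radians(7.2)),0]);n=np.array([u[1],-u[0],0])
hin=np.array([.5053,-.327,.0765])+.095*n; print("hinge",hin)
for X in(P[0],Q[0],Q2[0]): d=X-hin; print("along",d@u,"out",d@n,"up",d[2],"ang",np.pi-np.arctan2(d[2],d@n))
for X in(H1[0],H2[0]): d=X-hin; print("bar along",d@u,"out",d@n,"up",d[2],"r",np.hypot(d@n,d[2]))
for th in(1.55,1.6,1.65,1.7,1.75): print(th,"bar out",-160e-3*np.cos(th)+.043*np.sin(th),"up",.16*np.sin(th)+.043*np.cos(th))
E
```

```text
lid top (array([ 0.43109992, -0.45032166,  0.26828457]), np.float64(0.00047175219077798725)) (array([ 0.60715655, -0.42857425,  0.26519632]), np.float64(0.0029003565726984804)) (array([ 0.60537187, -0.42503364,  0.26725783]), np.float64(0.00010058676538590861))
bar (array([ 0.48099218, -0.48468643,  0.23303489]), np.float64(0.005140743370423382)) (array([ 0.56816856, -0.46775538,  0.23023512]), np.float64(0.0006831646239956901))
hinge [ 0.51720666 -0.4212509   0.0765    ]
along -0.0890712891807603 out 0.018049500681764787 up 0.1917845720534357 ang 1.664633342773235
along 0.08832274638072397 out 0.018539321649199716 up 0.18869631597961817 ang 1.6687315277627255
along 0.0869958961551285 out 0.014802946226262995 up 0.1907578316239712 ang 1.6482418459718309
bar along -0.043879497628939744 out 0.05839644843210042 up 0.15653488887018124 r 0.16707278839800022
bar along 0.04473149820409429 out 0.05252499771907715 up 0.1537351159073207 r 0.16246033746249078
1.55 bar out 0.03966352941164756 up 0.1608595798658301
1.6 bar out 0.04765358849899093 up 0.1586761970276854
1.65 bar out 0.05552453843259593 up 0.15609620633393748
1.7 bar out 0.06325670593674008 up 0.15312605641768742
1.75 bar out 0.07083076461949803 up 0.14977317110690175
```

Lid angle ≈ 1.65 rad, with the bar at 55 mm out and 156 mm above the hinge. I'll push the bar from outside with shut fingers, then press it down from above.

```bash
cat >> h.py <<'E'
U=np.array([np.cos(np.radians(7.2)),np.sin(np.radians(7.2)),0]);N=np.array([U[1],-U[0],0]);HIN=np.array([.5053,-.327,.0765])+.095*N
def hp(out,up): return tuple(HIN+out*N+[0,0,up])+(7.2,)
E
python3 - <<'E'
from h import *
rel(hp(.0,.2535),hp(.0925,.2535),hp(.0925,.115))
E
```

```text
at [ 0.5025 -0.3268  0.3032] yaw 7.2
[0.0027, 0.0955, -0.0269] [-0.1, 0.1, 0.0]
[0.0027, 0.188, -0.0271] [-0.1, 0.1, 0.0]
[0.0029, 0.1882, 0.1114] [-0.1, 0.1, 0.0]
```

>>> {"name": "carry_out", "arguments": {
  "motion": [
    {"xyz":[0.0027,0.0,-0.03],"angular":[0,0,0]},
    {"xyz":[0.0027,0.03,-0.035],"angular":[0,0,0]},
    {"xyz":[0.0027,0.07,-0.035],"angular":[0,0,0]},
    {"xyz":[0.0027,0.11,-0.035],"angular":[0,0,0]},
    {"xyz":[0.0027,0.15,-0.035],"angular":[0,0,0]},
    {"xyz":[0.0027,0.18,-0.035],"angular":[0,0,0]},
    {"xyz":[0.0027,0.188,-0.035],"angular":[0,0,0]},
    {"xyz":[0.0027,0.188,-0.035],"angular":[0,0,0]},
    {"xyz":[0.0027,0.188,0.01],"angular":[0,0,0]},
    {"xyz":[0.0027,0.188,0.055],"angular":[0,0,0]},
    {"xyz":[0.0027,0.188,0.095],"angular":[0,0,0]},
    {"xyz":[0.0027,0.188,0.111],"angular":[0,0,0]}
  ],
  "hand": 0
}}

```text
clock: 31.05
position: [0.528, -0.5107, 0.1895]
ee_rot: [0.998, 0.064, -0.002, -0.002]
ft_force: [-0.2, -0.0, 0.2]
grip_width: -0.004
grasp_force: 0.0
```

>>> {"name": "carry_out", "arguments": {
  "motion": [
    {"xyz":[0,-0.01,0],"angular":[0,0,0]},
    {"xyz":[0,-0.025,0],"angular":[0,0,0]},
    {"xyz":[0,-0.04,0],"angular":[0,0,0]},
    {"xyz":[0,-0.04,0],"angular":[0,0,0]}
  ]
}}

```text
clock: 31.45
position: [0.526, -0.4715, 0.1978]
ee_rot: [0.998, 0.064, 0.002, 0.002]
ft_force: [0.7, 0.8, 0.3]
grip_width: 0.002
grasp_force: 0.0
```

```bash
python3 - <<'E'
from h import *
o=get_obs(); d=o["position"]-HIN; print("out",d@N,"up",d[2],"along",d@U,o["ft_force"])
a,b=camera("scene"),camera("side")
cv2.imwrite("pics/l10.png",np.hstack([cv2.resize(a["img"][170:330,60:290,::-1],(390,272)),cv2.resize(b["img"][40:210,260:500,::-1],(390,272))]))
E
```

```text
out 0.05099929148581073 up 0.12128340253803206 along 0.002389230713653249 [0.7451704  0.84147981 0.26152252]
```

View pics/l10.png

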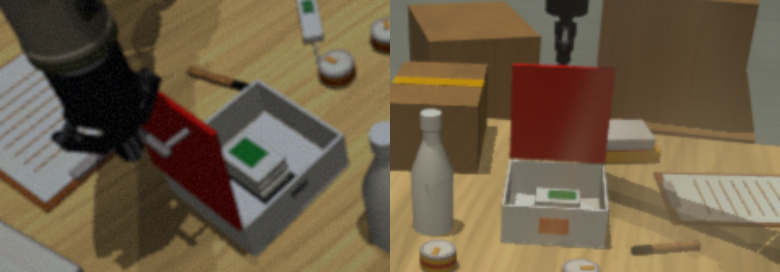

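>>> {"name": "carry_out", "arguments": {
  "motion": [
    {"xyz":[0,-0.015,0.003],"angular":[0,0,0]},
    {"xyz":[0,-0.03,0.005],"angular":[0,0,0]},
    {"xyz":[0,-0.045,0.005],"angular":[0,0,0]},
    {"xyz":[0,-0.06,0.005],"angular":[0,0,0]}
  ]
}}

```text
clock: 31.95
position: [0.5166, -0.4145, 0.1892]
ee_rot: [0.998, 0.062, 0.0, 0.001]
ft_force: [1.3, -1.4, -1.4]
grip_width: 0.001
grasp_force: 1.1
```

```bash
python3 - <<'E'
from h import *
o=get_obs(); d=o["position"]-HIN; print("out",d@N,"up",d[2],"along",d@U,o["ft_force"])
b=camera("side");a=camera("scene")
for nm,k in(("scene",a),("side",b)):
    m=(mask(k,(0,150,30),(8,255,255))|mask(k,(172,150,30),(180,255,255)))
    q=max(cv2.findContours(m,0,1)[0],key=cv2.contourArea); print(nm,cv2.approxPolyDP(q,4,True).reshape(-1,2).tolist())
E
```

```text
out -0.0067518043658543634 up 0.11271950661167994 along 0.0002872437686283422 [ 1.31922407 -1.37484013 -1.38895878]
scene [[178, 208], [169, 226], [181, 234], [195, 234], [182, 243], [169, 235], [164, 249], [151, 241], [150, 264], [201, 304], [214, 231]]
side [[334, 91], [335, 138], [366, 139], [378, 120], [383, 125], [379, 139], [391, 141], [397, 94]]
```

>>> {"name": "carry_out", "arguments": {
  "motion": [
    {"xyz":[0,-0.013,0],"angular":[0,0,0]},
    {"xyz":[0,-0.026,0],"angular":[0,0,0]},
    {"xyz":[0,-0.04,0],"angular":[0,0,0]},
    {"xyz":[0,-0.04,0],"angular":[0,0,0]}
  ]
}}

```text
clock: 32.45
position: [0.5122, -0.3715, 0.1891]
ee_rot: [0.998, 0.064, 0.0, -0.0]
ft_force: [0.1, -0.1, 0.3]
grip_width: 0.002
grasp_force: 0.0
```

```bash
python3 - <<'E'
from h import *
o=get_obs(); d=o["position"]-HIN; print("out",d@N,"up",d[2],"along",d@U,o["ft_force"])
b=camera("side");a=camera("scene")
cv2.imwrite("pics/l11.png",np.hstack([cv2.resize(a["img"][170:330,60:290,::-1],(390,272)),cv2.resize(b["img"][40:210,260:500,::-1],(390,272))]))
m=(mask(b,(0,150,30),(8,255,255))|mask(b,(172,150,30),(180,255,255)))
q=max(cv2.findContours(m,0,1)[0],key=cv2.contourArea).reshape(-1,2); print(cv2.approxPolyDP(q,3,True).reshape(-1,2).tolist())
# lid underside edge row: angle by matching edge mid on hinge plane circle
for th in np.arange(.3,1.7,.1):
    print(round(th,1),[proj(b,HIN+s*.09*U-.19*np.cos(th)*N+[0,0,.19*np.sin(th)]).round(0).tolist() for s in(1,-1)],end=" ")
E
```

```text
out -0.04997764092704204 up 0.11256143830077604 along 0.0012194241293144183 [ 0.13885611 -0.07859767  0.33678316]
[[332, 106], [335, 137], [365, 138], [374, 113], [386, 110], [391, 116], [382, 138], [391, 140], [398, 109]]
0.3 [[328.0, 148.0], [396.0, 152.0]] 0.4 [[329.0, 141.0], [396.0, 145.0]] 0.5 [[329.0, 134.0], [397.0, 137.0]] 0.6 [[330.0, 127.0], [397.0, 130.0]] 0.7 [[330.0, 120.0], [397.0, 123.0]] 0.8 [[331.0, 113.0], [398.0, 117.0]] 0.9 [[331.0, 107.0], [398.0, 110.0]] 1.0 [[332.0, 101.0], [398.0, 104.0]] 1.1 [[332.0, 96.0], [398.0, 99.0]] 1.2 [[333.0, 91.0], [398.0, 94.0]] 1.3 [[333.0, 87.0], [398.0, 90.0]] 1.4 [[334.0, 83.0], [398.0, 86.0]] 1.5 [[334.0, 80.0], [398.0, 83.0]] 1.6 [[335.0, 78.0], [397.0, 81.0]]
```

View pics/l11.png

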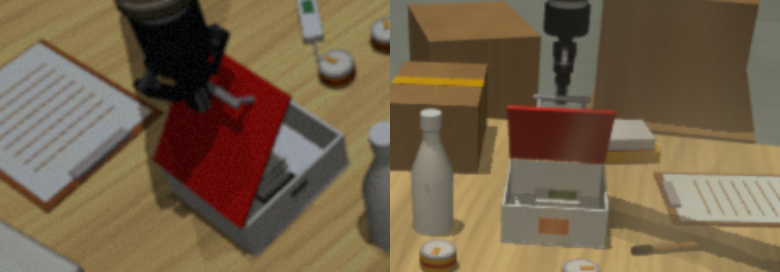

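θ ≈ 0.9 rad (lid edge at rows 106–109 in the side view). Now over the top of the bar and down along its arc.

>>> {"name": "carry_out", "arguments": {
  "motion": [
    {"xyz":[0,0.003,-0.04],"angular":[0,0,0]},
    {"xyz":[0,0.003,-0.085],"angular":[0,0,0]},
    {"xyz":[0,-0.02,-0.09],"angular":[0,0,0]},
    {"xyz":[0,-0.022,-0.065],"angular":[0,0,0]},
    {"xyz":[0,-0.03,-0.042],"angular":[0,0,0]},
    {"xyz":[0,-0.045,-0.024],"angular":[0,0,0]},
    {"xyz":[0,-0.07,0.002],"angular":[0,0,0]},
    {"xyz":[0,-0.09,0.028],"angular":[0,0,0]},
    {"xyz":[0,-0.102,0.05],"angular":[0,0,0]},
    {"xyz":[0,-0.108,0.06],"angular":[0,0,0]},
    {"xyz":[0,-0.108,0.062],"angular":[0,0,0]},
    {"xyz":[0,-0.108,0.062],"angular":[0,0,0]}
  ]
}}

```text
clock: 33.75
position: [0.4981, -0.2674, 0.1269]
ee_rot: [0.998, 0.063, -0.0, -0.0]
ft_force: [-0.2, 2.5, -2.5]
grip_width: 0.001
grasp_force: 1.5
```

```bash
cat >> h.py <<'E'
def lid():
    o=get_obs(); d=o["position"]-HIN; print("out",round(d@N,4),"up",round(d[2],4),"along",round(d@U,4),o["ft_force"].round(1) if hasattr(o["ft_force"],"round") else o["ft_force"])
    b=camera("side"); m=(mask(b,(0,150,30),(8,255,255))|mask(b,(172,150,30),(180,255,255)))
    q=max(cv2.findContours(m,0,1)[0],key=cv2.contourArea).reshape(-1,2); print(cv2.approxPolyDP(q,3,True).reshape(-1,2).tolist())
    for th in(0,.03,.06,.1,.2): print(th,[proj(b,HIN+s*.09*U-.19*np.cos(th)*N+[0,0,.19*np.sin(th)]).round(1).tolist() for s in(1,-1)],end=" ")
    return b
E
python3 -c "
from h import *
lid()"
```

```text
out -0.155 up 0.0504 along 0.0003 [-0.2  2.5 -2.5]
[[170, 290], [153, 301], [138, 297], [145, 322], [157, 325], [173, 316]]
0 [[327.7, 167.7], [393.6, 171.6]] 0.03 [[327.7, 165.9], [393.8, 169.7]] 0.06 [[327.8, 164.0], [394.0, 167.8]] 0.1 [[327.9, 161.4], [394.3, 165.2]] 0.2 [[328.2, 154.8], [394.9, 158.6]]
```

```bash
python3 - <<'E'
from h import *
a,b=camera("scene"),camera("side")
cv2.imwrite("pics/l12.png",np.hstack([cv2.resize(a["img"][150:330,60:310,::-1],(400,288)),cv2.resize(b["img"][90:200,290:440,::-1],(393,288),interpolation=2)]))
E
```

```text
(no output)
```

View pics/l12.png

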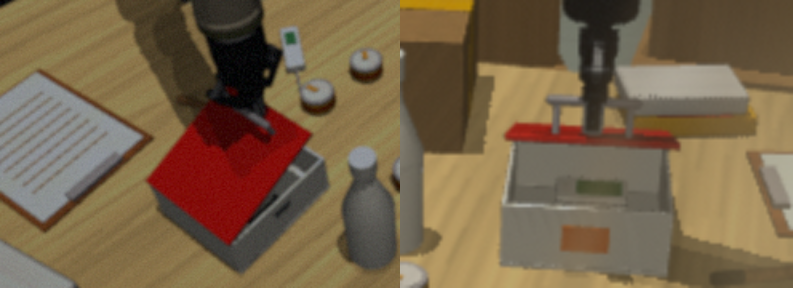

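Lid at about 0.4 rad; the fingertips have slid over the bar and rest on the lid face in front of it, near the free edge. Pressing straight down there works too.

>>> {"name": "carry_out", "arguments": {
  "motion": [
    {"xyz":[0,-0.008,0.01],"angular":[0,0,0]},
    {"xyz":[0,-0.014,0.02],"angular":[0,0,0]},
    {"xyz":[0,-0.018,0.03],"angular":[0,0,0]},
    {"xyz":[0,-0.02,0.035],"angular":[0,0,0]},
    {"xyz":[0,-0.02,0.035],"angular":[0,0,0]}
  ]
}}

```text
clock: 34.4
position: [0.495, -0.2466, 0.0906]
ee_rot: [0.998, 0.063, -0.001, -0.0]
ft_force: [-0.7, -0.9, -0.5]
grip_width: -0.003
grasp_force: 0.0
```

```bash
python3 - <<'E'
from h import *
lid()
E
```

```text
out -0.176 up 0.0141 along -0.0001 [-0.7 -0.9 -0.5]
[[170, 290], [153, 301], [138, 297], [145, 322], [157, 325], [173, 316]]
0 [[327.7, 167.7], [393.6, 171.6]] 0.03 [[327.7, 165.9], [393.8, 169.7]] 0.06 [[327.8, 164.0], [394.0, 167.8]] 0.1 [[327.9, 161.4], [394.3, 165.2]] 0.2 [[328.2, 154.8], [394.9, 158.6]]
```

>>> {"name": "carry_out", "arguments": {
  "motion": [
    {"xyz":[0,0,0.005],"angular":[0,0,0]},
    {"xyz":[0,0,0.01],"angular":[0,0,0]},
    {"xyz":[0,0,0.01],"angular":[0,0,0]}
  ]
}}

```text
clock: 34.75
position: [0.4954, -0.2464, 0.0808]
ee_rot: [0.998, 0.063, -0.0, -0.001]
ft_force: [-0.3, 3.2, -2.3]
grip_width: -0.004
grasp_force: 1.8
```

>>> {"name": "carry_out", "arguments": {
  "motion": [
    {"xyz":[0,0,0.003],"angular":[0,0,0]},
    {"xyz":[0,0,0.006],"angular":[0,0,0]},
    {"xyz":[0,0,0.006],"angular":[0,0,0]}
  ]
}}

```text
clock: 35.05
position: [0.4951, -0.2446, 0.0749]
ee_rot: [0.998, 0.064, -0.001, -0.002]
ft_force: [-2.3, 9.9, 0.2]
grip_width: -0.001
grasp_force: 5.1
```

```bash
python3 - <<'E'
from h import *
lid()
b=camera("side"); m=mask(b,(0,150,30),(8,255,255))|mask(b,(172,150,30),(180,255,255)); m[:,:300]=0;m[220:]=0
y,x=np.where(m); print("red",x.min(),x.max(),y.min(),y.max()); 
for xx in(340,350,380,388): q=np.where(m[:,xx])[0]; print(xx,q.min() if len(q) else 0,q.max() if len(q) else 0)
E
```

```text
out -0.178 up -0.0016 along 0.0002 [-2.3  9.9  0.2]
[[170, 290], [153, 301], [138, 297], [146, 323], [161, 324], [173, 316]]
0 [[327.7, 167.7], [393.6, 171.6]] 0.03 [[327.7, 165.9], [393.8, 169.7]] 0.06 [[327.8, 164.0], [394.0, 167.8]] 0.1 [[327.9, 161.4], [394.3, 165.2]] 0.2 [[328.2, 154.8], [394.9, 158.6]] red 329 393 137 219
340 137 164
350 138 164
380 140 219
388 140 166
```

Nearly shut (~0.06 rad), but the fingers rub the bar sideways. I'll lift and press on top of the bar instead.

>>> {"name": "carry_out", "arguments": {
  "motion": [
    {"xyz":[0,-0.003,-0.03],"angular":[0,0,0]},
    {"xyz":[0,-0.003,-0.07],"angular":[0,0,0]},
    {"xyz":[0,0.018,-0.08],"angular":[0,0,0]},
    {"xyz":[0,0.018,-0.08],"angular":[0,0,0]},
    {"xyz":[0,0.018,-0.06],"angular":[0,0,0]},
    {"xyz":[0,0.018,-0.05],"angular":[0,0,0]},
    {"xyz":[0,0.018,-0.045],"angular":[0,0,0]},
    {"xyz":[0,0.018,-0.045],"angular":[0,0,0]}
  ]
}}

```text
clock: 35.95
position: [0.4973, -0.2647, 0.1197]
ee_rot: [0.998, 0.063, -0.001, -0.001]
ft_force: [0.3, 0.3, 0.2]
grip_width: 0.002
grasp_force: 0.0
```

>>> {"name": "carry_out", "arguments": {
  "motion": [
    {"xyz":[0,0,0.004],"angular":[0,0,0]},
    {"xyz":[0,0,0.008],"angular":[0,0,0]},
    {"xyz":[0,0,0.008],"angular":[0,0,0]}
  ]
}}

```text
clock: 36.25
position: [0.4977, -0.2651, 0.1123]
ee_rot: [0.998, 0.063, -0.0, -0.0]
ft_force: [-1.0, -0.0, 0.2]
grip_width: 0.001
grasp_force: 0.0
```

```bash
cat >> h.py <<'E'
def red():
    o=get_obs(); d=o["position"]-HIN; print("out",round(d@N,4),"up",round(d[2],4),np.round(o["ft_force"],1))
    b=camera("side"); m=mask(b,(0,150,30),(8,255,255))|mask(b,(172,150,30),(180,255,255)); m[:,:300]=0;m[200:]=0
    print([(x,int(np.where(m[:,x])[0].min()),int(np.where(m[:,x])[0].max())) for x in(340,350,380,388) if m[:,x].any()])
E
python3 -c "
from h import *
red()"
```

```text
out -0.1574 up 0.0358 [-1.  -0.   0.2]
[(340, 137, 164), (350, 138, 165), (380, 140, 166), (388, 140, 167)]
```

>>> {"name": "carry_out", "arguments": {
  "motion": [
    {"xyz":[0,0,0.003],"angular":[0,0,0]},
    {"xyz":[0,0,0.005],"angular":[0,0,0]},
    {"xyz":[0,0,0.005],"angular":[0,0,0]}
  ]
}}

```text
clock: 36.6
position: [0.4977, -0.265, 0.1074]
ee_rot: [0.998, 0.063, -0.0, -0.0]
ft_force: [0.2, -0.2, -0.2]
grip_width: 0.002
grasp_force: 0.0
```

>>> {"name": "carry_out", "arguments": {
  "motion": [
    {"xyz":[0,0,0.002],"angular":[0,0,0]},
    {"xyz":[0,0,0.004],"angular":[0,0,0]},
    {"xyz":[0,0,0.004],"angular":[0,0,0]}
  ]
}}

```text
clock: 36.9
position: [0.498, -0.2651, 0.1047]
ee_rot: [0.998, 0.063, 0.0, 0.0]
ft_force: [-3.8, 2.9, 12.4]
grip_width: -0.0
grasp_force: 6.0
```

```bash
python3 -c "
from h import *
red()"
```

```text
out -0.1573 up 0.0282 [-3.8  2.9 12.4]
[(340, 138, 167), (350, 138, 167), (380, 140, 169), (388, 140, 169)]
```

>>> {"name": "carry_out", "arguments": {
  "motion": [
    {"xyz":[0,0,0.002],"angular":[0,0,0]},
    {"xyz":[0,0,0.003],"angular":[0,0,0]},
    {"xyz":[0,0,0.003],"angular":[0,0,0]}
  ]
}}

```text
clock: 37.25
position: [0.4983, -0.2652, 0.1042]
ee_rot: [0.998, 0.063, 0.0, 0.001]
ft_force: [-16.2, 6.4, 37.3]
grip_width: 0.004
grasp_force: 18.5
```

```bash
python3 -c "
from h import *
red()"
```

```text
out -0.1572 up 0.0277 [-16.2   6.4  37.3]
[(340, 138, 167), (350, 138, 167), (380, 140, 169), (388, 140, 169)]
```

Lid shut: 37 N with no further motion. Now lift off, turn the hand to about 99° and look at the shelf.

>>> {"name": "carry_out", "arguments": {
  "motion": [
    {"xyz":[0,0,-0.04],"angular":[0,0,0]},
    {"xyz":[0,0,-0.085],"angular":[0,0,0]},
    {"xyz":[0,-0.03,-0.13],"angular":[0,0,-8]},
    {"xyz":[0,-0.06,-0.17],"angular":[0,0,-16]},
    {"xyz":[0,-0.1,-0.2],"angular":[0,0,-24]},
    {"xyz":[0,-0.14,-0.23],"angular":[0,0,-32]},
    {"xyz":[0,-0.18,-0.25],"angular":[0,0,-40]},
    {"xyz":[0,-0.22,-0.26],"angular":[0,0,-48]},
    {"xyz":[0,-0.26,-0.26],"angular":[0,0,-56]},
    {"xyz":[0,-0.3,-0.26],"angular":[0,0,-64]},
    {"xyz":[0,-0.34,-0.26],"angular":[0,0,-72]},
    {"xyz":[0,-0.38,-0.26],"angular":[0,0,-80]}
  ],
  "hand": 1.0
}}

```text
clock: 38.5
position: [0.4496, 0.1133, 0.3606]
ee_rot: [0.722, 0.692, -0.0, 0.001]
ft_force: [0.8, -0.9, 0.0]
grip_width: 1.001
grasp_force: 0.0
```

```bash
python3 - <<'E'
from h import *
print(np.round(get_obs()["joint_pos"],2))
rel((.48,.2,.36,99))
E
```

```text
[ 0.76 -0.04 -1.05  1.55 -0.03  1.6  -0.34]
at [0.4496 0.1133 0.3606] yaw 87.5
[0.0879, 0.0267, 0.0006] [0.0, 0.1, -11.5]
```

>>> {"name": "carry_out", "arguments": {
  "motion": [
    {"xyz":[0.03,0.009,0],"angular":[0,0,-4]},
    {"xyz":[0.06,0.018,0],"angular":[0,0,-8]},
    {"xyz":[0.088,0.027,0],"angular":[0,0,-11.5]},
    {"xyz":[0.088,0.027,0],"angular":[0,0,-11.5]},
    {"xyz":[0.088,0.027,0],"angular":[0,0,-11.5]}
  ]
}}

```text
clock: 39.0
position: [0.4811, 0.199, 0.3602]
ee_rot: [0.651, 0.759, -0.0, -0.001]
ft_force: [0.7, -0.7, 0.5]
grip_width: 1.002
grasp_force: 0.0
```

```bash
python3 - <<'E'
from h import *
c=camera("wrist"); a,b=camera("scene"),camera("side"); cv2.imwrite("pics/w13.png",c["img"][:,:,::-1])
np.save("w13.npy",c,allow_pickle=True)
Y=((14,110,80),(34,255,255))
for nm,k in(("wrist",c),("scene",a),("side",b)):
    L=max((q for q in cv2.findContours(mask(k,(16,150,80),(32,255,255)),0,1)[0]),key=lambda q:cv2.minAreaRect(q)[1][0]/(cv2.minAreaRect(q)[1][1]+1e-3) if cv2.contourArea(q)<0 else max(cv2.minAreaRect(q)[1])/max(1,min(cv2.minAreaRect(q)[1])))
    p=L.reshape(-1,2); vx,vy,x0,y0=cv2.fitLine(L,2,0,.01,.01).ravel(); t=(p-[x0,y0])@[vx,vy]
    e=[(x0+vx*s,y0+vy*s) for s in(t.min(),t.max())]; W=[plane(k,*q,.04) for q in e]
    print(nm,np.round(e,1).tolist(),np.round(W,4).tolist(),"len",np.linalg.norm(W[1]-W[0]).round(4),"ang",np.degrees(np.arctan2(*(W[1]-W[0])[[1,0]])).round(1))
E
```

```text
wrist [[351.2, 154.0], [356.7, -0.0]] [[0.5236, 0.2076, 0.04], [0.4957, 0.4009, 0.04]] len 0.1954 ang 98.2
scene [[360.2, 162.2], [402.2, 120.2]] [[0.5221, 0.2095, 0.04], [0.485, 0.466, 0.04]] len 0.2591 ang 98.2
side [[298.4, 399.2], [313.3, 282.9]] [[0.4844, 0.4683, 0.04], [0.5227, 0.2047, 0.04]] len 0.2663 ang -81.7
```

View pics/w13.png

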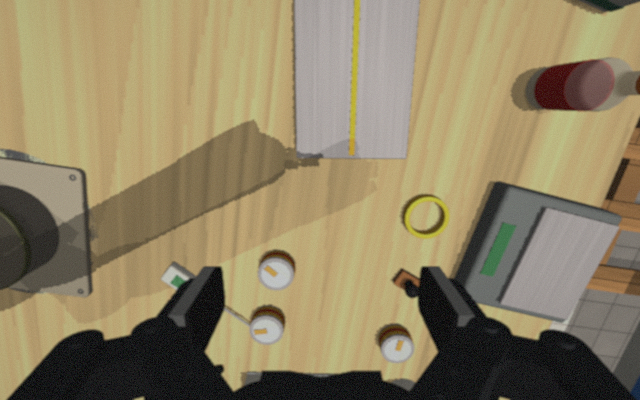

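The shelf's yellow line runs from (351,154) up to (357,0); all three views give the same line at z = 40 mm, direction 98.2°. The tins are at (277,270), (267,326), (397,347). That picture took me one over the 14-picture limit, so from here I use numbers only.

```bash
python3 - <<'E'
from h import *
c=camera("wrist")
for v in(110,140): print([t for t in tins(c,val=v,rpx=(8,60))])
for nm in("scene","side"): print(nm,[t for t in tins(camera(nm),val=105,sat=60,rpx=(5,20))])
rel((.437,-.006,.15,98.2))
E
```

```text
[([397.6, 347.3], [0.667, -0.122, 0.0588, 0.0594]), ([265.8, 328.6], [0.4317, -0.1174, 0.0581, 0.0626]), ([175.2, 274.1], [0.2738, -0.0332, 0.0361, 0.0474]), ([275.5, 272.5], [0.4366, -0.0061, 0.0585, 0.0593])]
[([397.9, 347.8], [0.6677, -0.123, 0.0567, 0.0582]), ([265.7, 329.2], [0.4317, -0.1186, 0.0564, 0.06]), ([172.5, 275.8], [0.2696, -0.037, 0.0313, 0.0371]), ([275.4, 273.1], [0.4366, -0.0072, 0.0566, 0.0581])]
scene [([316.5, 254.0], [0.6652, -0.1217, 0.0508, 0.0521]), ([285.8, 248.0], [0.5956, -0.1624, 0.0413, 0.0418])]
side [([339.7, 179.5], [0.5516, -0.2432, 0.0714, 0.1526])]
at [0.4814 0.1975 0.3608] yaw 98.6
[-0.1944, -0.0745, 0.211] [0.0, 0.1, 0.4]
```

>>> {"name": "carry_out", "arguments": {
  "motion": [
    {"xyz":[-0.025,-0.01,0.01],"angular":[0,0,0]},
    {"xyz":[-0.06,-0.023,0.04],"angular":[0,0,0]},
    {"xyz":[-0.095,-0.036,0.08],"angular":[0,0,0]},
    {"xyz":[-0.13,-0.05,0.12],"angular":[0,0,0]},
    {"xyz":[-0.16,-0.062,0.16],"angular":[0,0,0]},
    {"xyz":[-0.185,-0.071,0.195],"angular":[0,0,0]},
    {"xyz":[-0.1944,-0.0745,0.211],"angular":[0,0,0]},
    {"xyz":[-0.1944,-0.0745,0.211],"angular":[0,0,0]},
    {"xyz":[-0.1944,-0.0745,0.211],"angular":[0,0,0]},
    {"xyz":[-0.1944,-0.0745,0.211],"angular":[0,0,0]}
  ]
}}

```text
clock: 40.3
position: [0.4383, -0.0039, 0.1512]
ee_rot: [0.651, 0.759, 0.001, 0.001]
ft_force: [-0.2, 0.6, 0.4]
grip_width: 0.997
grasp_force: 0.0
```

```bash
python3 - <<'E'
from h import *
c=camera("wrist")
for v in(110,140): print([t for t in tins(c,val=v,rpx=(8,90))])
rel((.4366,-.0065,-.01,98.2))
E
```

```text
[([296.5, 302.2], [0.4322, -0.1172, 0.0582, 0.0609])]
[([296.9, 302.9], [0.4327, -0.1178, 0.0576, 0.0588])]
at [ 0.4383 -0.004   0.1511] yaw 98.8
[-0.0021, -0.0024, 0.1611] [0.1, 0.0, 0.6]
```

```bash
python3 - <<'E'
from h import *
c=camera("wrist"); h=hsv(c); u,v=proj(c,(.4366,-.0065,.034)); print("expect",u,v)
for th in(70,90,110):
    m=((h[:,:,1]<70)&(h[:,:,2]>th)).astype(np.uint8)*255
    m=cv2.morphologyEx(m,cv2.MORPH_CLOSE,np.ones((15,15)))
    for k in cv2.findContours(m,0,1)[0]:
        if cv2.contourArea(k)>2000: x=cv2.boundingRect(k); print(th,x,cv2.contourArea(k),cv2.pointPolygonTest(k,(u,v),True))
E
```

```text
expect 318.0802838798349 194.6329173149692
70 (105, 179, 223, 151) 8046.0 -68.05883189062952
70 (284, 160, 69, 67) 3444.5 30.342240704556072
90 (105, 179, 223, 151) 7635.0 -68.73273058086755
90 (284, 160, 69, 67) 3333.5 27.32804776694662
110 (106, 183, 222, 147) 6533.5 -83.14047261089785
110 (292, 160, 60, 67) 2977.5 24.22380471296876
```

>>> {"name": "carry_out", "arguments": {
  "motion": [
    {"xyz":[-0.0021,-0.0024,0.04],"angular":[0,0,0.4]},
    {"xyz":[-0.0021,-0.0024,0.08],"angular":[0,0,0.4]},
    {"xyz":[-0.0021,-0.0024,0.12],"angular":[0,0,0.4]},
    {"xyz":[-0.0021,-0.0024,0.145],"angular":[0,0,0.4]},
    {"xyz":[-0.0021,-0.0024,0.158],"angular":[0,0,0.4]},
    {"xyz":[-0.0021,-0.0024,0.161],"angular":[0,0,0.4]},
    {"xyz":[-0.0021,-0.0024,0.161],"angular":[0,0,0.4]},
    {"xyz":[-0.0021,-0.0024,0.161],"angular":[0,0,0.4]}
  ]
}}

```text
clock: 41.2
position: [0.4361, -0.0073, -0.0103]
ee_rot: [0.654, 0.757, 0.0, 0.001]
ft_force: [-0.7, -0.2, -0.6]
grip_width: 0.998
grasp_force: 0.0
```

>>> {"name": "carry_out", "arguments": {
  "motion": [
    {"xyz":[0,0,0],"angular":[0,0,0]},
    {"xyz":[0,0,0],"angular":[0,0,0]},
    {"xyz":[0,0,0],"angular":[0,0,0]},
    {"xyz":[0,0,0],"angular":[0,0,0]},
    {"xyz":[0,0,0],"angular":[0,0,0]},
    {"xyz":[0,0,0],"angular":[0,0,0]},
    {"xyz":[0,0,0],"angular":[0,0,0]}
  ],
  "hand": 0.5,
  "grip_force": 60
}}

```text
clock: 41.9
position: [0.4358, -0.0077, -0.0103]
ee_rot: [0.654, 0.756, -0.0, 0.001]
ft_force: [-4.1, -0.8, 14.9]
grip_width: 0.682
grasp_force: 61.3
```

>>> {"name": "carry_out", "arguments": {
  "motion": [
    {"xyz":[0,0,-0.015],"angular":[0,0,0]},
    {"xyz":[0,0,-0.05],"angular":[0,0,0]},
    {"xyz":[0,0,-0.09],"angular":[0,0,0]},
    {"xyz":[0,0,-0.13],"angular":[0,0,0]},
    {"xyz":[0,0,-0.15],"angular":[0,0,0]},
    {"xyz":[0,0,-0.15],"angular":[0,0,0]},
    {"xyz":[0,0,-0.15],"angular":[0,0,0]}
  ]
}}

```text
clock: 42.6
position: [0.4349, -0.0078, 0.1384]
ee_rot: [0.654, 0.756, -0.0, 0.001]
ft_force: [0.2, -0.3, -1.6]
grip_width: 0.683
grasp_force: 64.9
```

```bash
cat >> h.py <<'E'
def held(zb,lo=60):
    """tin in hand: bounding box of its bright top -> position against the TCP, tool axes (zb: underside above TCP)"""
    c=camera("wrist"); o=get_obs(); h=hsv(c); r=R.from_quat(o["ee_rot"])
    u,v=proj(c,o["position"]+r.apply([0,0,-zb-.034]))
    m=((h[:,:,1]<80)&(h[:,:,2]>lo)).astype(np.uint8)*255; m=cv2.morphologyEx(m,cv2.MORPH_CLOSE,np.ones((15,15)))
    for k in cv2.findContours(m,0,1)[0]:
        if cv2.contourArea(k)>1500 and cv2.pointPolygonTest(k,(u,v),False)>0:
            x,y,w,hh=cv2.boundingRect(k); t=plane(c,x+w/2-.5,y+hh/2-.5,o["position"][2]+zb+.034)
            print("box",x,y,w,hh,"tin-TCP tool",(r.inv().apply(t-o["position"])).round(4))
    print("grip",round(float(o["grip_width"]),3),round(float(o["grasp_force"]),1),np.round(o["ft_force"],1))
E
python3 - <<'E'
from h import *
held(.01)
rel((.494,.4053,.15,98.2))
E
```

```text
box 101 179 352 199 tin-TCP tool [ 0.0079 -0.0172 -0.044 ]
grip 0.684 64.9 [-0.3 -1.1 -1.9]
at [ 0.4344 -0.0077  0.1377] yaw 98.3
[0.4, 0.1186, -0.0125] [-0.1, 0.0, 0.1]
```

>>> {"name": "carry_out", "arguments": {
  "motion": [
    {"xyz":[0.025,0.007,-0.005],"angular":[0,0,0]},
    {"xyz":[0.06,0.018,-0.012],"angular":[0,0,0]},
    {"xyz":[0.1,0.03,-0.012],"angular":[0,0,0]},
    {"xyz":[0.14,0.042,-0.012],"angular":[0,0,0]},
    {"xyz":[0.18,0.054,-0.012],"angular":[0,0,0]},
    {"xyz":[0.22,0.066,-0.012],"angular":[0,0,0]},
    {"xyz":[0.26,0.078,-0.012],"angular":[0,0,0]},
    {"xyz":[0.3,0.09,-0.012],"angular":[0,0,0]},
    {"xyz":[0.335,0.1,-0.012],"angular":[0,0,0]},
    {"xyz":[0.37,0.11,-0.012],"angular":[0,0,0]},
    {"xyz":[0.39,0.117,-0.012],"angular":[0,0,0]},
    {"xyz":[0.399,0.1192,-0.012],"angular":[0,0,0]}
  ]
}}

```text
clock: 43.85
position: [0.4936, 0.4068, 0.1481]
ee_rot: [0.653, 0.758, -0.001, -0.001]
ft_force: [-0.6, -0.6, -1.5]
grip_width: 0.679
grasp_force: 64.9
```

>>> {"name": "carry_out", "arguments": {
  "motion": [
    {"xyz":[0,0,0.025],"angular":[0,0,0]},
    {"xyz":[0,0,0.05],"angular":[0,0,0]},
    {"xyz":[0,0,0.075],"angular":[0,0,0]},
    {"xyz":[0,0,0.09],"angular":[0,0,0]},
    {"xyz":[0,0,0.09],"angular":[0,0,0]},
    {"xyz":[0,0,0.09],"angular":[0,0,0]},
    {"xyz":[0,0,0.09],"angular":[0,0,0]}
  ]
}}

```text
clock: 44.55
position: [0.4957, 0.4051, 0.0619]
ee_rot: [0.654, 0.756, 0.001, 0.0]
ft_force: [0.6, -0.1, -0.9]
grip_width: 0.684
grasp_force: 65.0
```

```bash
python3 - <<'E'
from h import *
held(.01)
rel((.4945,.404,.0305,98.2))
E
```

```text
box 170 103 300 280 tin-TCP tool [ 0.0239 -0.0003 -0.044 ]
grip 0.685 65.0 [ 0.6 -0.6 -1.1]
at [0.4958 0.4051 0.0619] yaw 98.3
[-0.001, -0.0015, 0.0314] [0.1, -0.0, 0.1]
```

>>> {"name": "carry_out", "arguments": {
  "motion": [
    {"xyz":[-0.001,-0.0014,0.012],"angular":[0,0,0]},
    {"xyz":[-0.001,-0.0014,0.022],"angular":[0,0,0]},
    {"xyz":[-0.001,-0.0014,0.029],"angular":[0,0,0]},
    {"xyz":[-0.001,-0.0014,0.0315],"angular":[0,0,0]},
    {"xyz":[-0.001,-0.0014,0.0315],"angular":[0,0,0]},
    {"xyz":[-0.001,-0.0014,0.0315],"angular":[0,0,0]}
  ]
}}

```text
clock: 45.2
position: [0.4939, 0.403, 0.0299]
ee_rot: [0.654, 0.757, -0.001, 0.001]
ft_force: [-6.0, -7.5, 13.9]
grip_width: 0.683
grasp_force: 66.5
```

>>> {"name": "carry_out", "arguments": {
  "motion": [
    {"xyz":[0,0,0],"angular":[0,0,0]},
    {"xyz":[0,0,0],"angular":[0,0,0]},
    {"xyz":[0,0,0],"angular":[0,0,0]},
    {"xyz":[0,0,0],"angular":[0,0,0]},
    {"xyz":[0,0,-0.02],"angular":[0,0,0]},
    {"xyz":[0,0,-0.06],"angular":[0,0,0]},
    {"xyz":[0,0,-0.1],"angular":[0,0,0]},
    {"xyz":[0,0,-0.14],"angular":[0,0,0]},
    {"xyz":[0,0,-0.17],"angular":[0,0,0]},
    {"xyz":[0,0,-0.17],"angular":[0,0,0]},
    {"xyz":[0,0,-0.17],"angular":[0,0,0]}
  ],
  "hand": 1.0
}}

```text
clock: 46.3
position: [0.4941, 0.4038, 0.2006]
ee_rot: [0.654, 0.757, 0.001, 0.0]
ft_force: [0.3, 0.1, -0.4]
grip_width: 0.999
grasp_force: 0.0
```

```bash
cat >> h.py <<'E'
def top(z,near,lo=120,sat=70):
    """bright round top near a world xy at height z: circle through its hull, from the wrist view"""
    c=camera("wrist"); h=hsv(c); u,v=proj(c,(*near,z)); m=((h[:,:,1]<sat)&(h[:,:,2]>lo)).astype(np.uint8)*255
    m=cv2.morphologyEx(m,cv2.MORPH_CLOSE,np.ones((11,11)));m=cv2.morphologyEx(m,cv2.MORPH_OPEN,np.ones((9,9)))
    for k in cv2.findContours(m,0,1)[0]:
        if cv2.pointPolygonTest(k,(u,v),True)>-8 and cv2.contourArea(k)>300:
            W=np.array([plane(c,*p,z)[:2] for p in cv2.convexHull(k).reshape(-1,2)],np.float32); print(lo,"top",np.round(cv2.fitEllipse(W)[0],4),np.round(cv2.fitEllipse(W)[1],4))
E
python3 - <<'E'
from h import *
for lo in(150,170): top(.074,(.4945,.405),lo,40); 
h=hsv(camera("wrist"));print(np.round(proj(camera("wrist"),(.4945,.405,.074))), h[150:230:20,320].tolist())
rel((.4325,-.1178,.2,98.2))
E
```

```text
[322. 188.] [[27, 186, 184], [23, 186, 186], [21, 179, 107], [22, 192, 181]]
at [0.4938 0.403  0.1982] yaw 98.3
[-0.5064, -0.136, -0.0012] [-0.1, 0.1, 0.1]
```

```bash
python3 - <<'E'
from h import *
c=camera("wrist");h=hsv(c);o=get_obs();print(o["position"],o["grip_width"])
for v in(120,150,170,188,205,230): print(v,[(u,)+tuple(int(x) for x in h[v,u]) for u in range(270,380,10)])
a=camera("scene");ha=hsv(a);u,v=proj(a,(.4945,.405,.074)).astype(int);print("scene",u,v)
for dv in range(-12,25,4): print(dv,[tuple(int(x) for x in ha[v+dv,u+du]) for du in(-12,-6,0,6,12)])
E
```

```text
[0.49371038 0.40304325 0.19814512] 1.0038286012136604
120 [(270, 9, 11, 168), (280, 9, 15, 173), (290, 8, 12, 171), (300, 14, 19, 175), (310, 0, 13, 175), (320, 28, 179, 180), (330, 3, 14, 186), (340, 8, 15, 185), (350, 9, 14, 184), (360, 15, 11, 186), (370, 9, 14, 187)]
150 [(270, 6, 12, 110), (280, 13, 14, 170), (290, 8, 12, 169), (300, 8, 12, 169), (310, 8, 12, 174), (320, 27, 181, 182), (330, 4, 11, 160), (340, 16, 183, 74), (350, 15, 17, 183), (360, 45, 3, 179), (370, 90, 3, 184)]
170 [(270, 11, 20, 104), (280, 20, 7, 108), (290, 4, 17, 105), (300, 4, 12, 154), (310, 12, 9, 139), (320, 22, 184, 184), (330, 10, 60, 89), (340, 26, 10, 182), (350, 19, 46, 184), (360, 24, 140, 190), (370, 90, 5, 189)]
188 [(270, 0, 12, 82), (280, 12, 15, 87), (290, 30, 7, 78), (300, 30, 9, 87), (310, 170, 9, 86), (320, 21, 205, 107), (330, 6, 15, 87), (340, 0, 6, 86), (350, 30, 16, 110), (360, 20, 21, 109), (370, 43, 9, 193)]
205 [(270, 12, 15, 84), (280, 175, 17, 91), (290, 0, 18, 86), (300, 13, 21, 109), (310, 0, 9, 145), (320, 20, 177, 187), (330, 5, 10, 151), (340, 4, 14, 150), (350, 7, 19, 121)
[... 345 characters left out ...]
 (19, 119, 135)]
-8 [(17, 46, 117), (17, 64, 103), (19, 131, 127), (18, 124, 128), (18, 131, 123)]
-4 [(150, 7, 105), (168, 12, 106), (170, 14, 106), (19, 89, 114), (20, 109, 129)]
0 [(0, 5, 56), (160, 7, 109), (0, 16, 110), (6, 12, 108), (18, 81, 138)]
4 [(160, 13, 57), (150, 9, 89), (5, 14, 108), (30, 23, 55), (30, 21, 121)]
8 [(30, 19, 40), (98, 22, 47), (20, 203, 83), (18, 127, 52), (0, 12, 86)]
12 [(163, 20, 91), (18, 162, 82), (0, 12, 43), (7, 202, 48), (11, 241, 53)]
16 [(4, 19, 94), (17, 68, 94), (165, 6, 86), (10, 12, 62), (12, 93, 55)]
20 [(19, 185, 113), (160, 8, 94), (30, 5, 96), (160, 17, 90), (140, 17, 89)]
24 [(158, 11, 91), (0, 3, 92), (8, 11, 90), (160, 8, 91), (0, 10, 104)]
```

The tin is not where I set it: the line is bare there and tin colours show to the +x side. Locating it.

```bash
python3 - <<'E'
from h import *
for n in("wrist","scene","side"):
    c=camera(n); h=hsv(c); m=(((h[:,:,0]<14)|(h[:,:,0]>170))&(h[:,:,1]>150)&(h[:,:,2]<160)).astype(np.uint8)*255
    print(n,[(np.round(p).tolist(),s.tolist(),plane(c,*p,.057).round(3)[:2].tolist(),plane(c,*p,.017).round(3)[:2].tolist()) for p,s in blobs(m,12 if n!="wrist" else 40)])
c=camera("wrist");h=hsv(c)
for v in range(80,190,10): print(v,"".join("W" if s<40 and x>160 else "g" if s<40 else "Y" if s>150 and 17<hh<32 and x>150 else "r" if s>140 and hh<=17 else "y" if s>140 else "w" for hh,s,x in h[v,290:430:3]))
E
```

```text
wrist [([585.0, 272.0], [550, 245, 90, 70, 2824], [0.772, 0.352], [0.81, 0.335])]
scene [([405.0, 133.0], [397, 130, 16, 6, 32], [0.545, 0.397], [0.517, 0.442]), ([472.0, 148.0], [467, 143, 11, 10, 68], [0.737, 0.478], [0.717, 0.527]), ([461.0, 184.0], [451, 172, 25, 23, 340], [0.8, 0.318], [0.784, 0.36]), ([259.0, 217.0], [249, 212, 20, 8, 44], [0.484, -0.153], [0.453, -0.133]), ([124.0, 217.0], [118, 214, 13, 8, 14], [0.223, -0.403], [0.18, -0.395]), ([206.0, 258.0], [152, 214, 110, 89, 4749], [0.492, -0.329], [0.462, -0.318]), ([348.0, 234.0], [342, 227, 14, 14, 77], [0.693, -0.035], [0.672, -0.01]), ([146.0, 241.0], [136, 232, 19, 20, 66], [0.338, -0.403], [0.3, -0.395]), ([67.0, 272.0], [18, 240, 96, 54, 249], [0.287, -0.583], [0.247, -0.584]), ([316.0, 267.0], [307, 264, 19, 6, 40], [0.704, -0.163], [0.683, -0.144]), ([545.0, 350.0], [541, 345, 9, 11, 17], [1.183, 0.016], [1.184, 0.043]), ([613.0, 374.0], [609, 371, 10, 6, 15], [1.298, 0.061], [1.305, 0.09])]
side [([379.0, 162.0], [377, 159, 5, 5, 12], [0.453, -0.33], [0.459, -0.409]), ([345.0, 166.0], [337, 161, 24, 7, 35], [
[... 429 characters left out ...]
38, 290, 37, 36, 834], [0.777, 0.361], [0.804, 0.326]), ([276.0, 375.0], [262, 368, 30, 11, 101], [0.526, 0.446], [0.537, 0.417])]
80 wwwwwwwwwwwwwwwwwwwwwwwwwwwwwwwwwwwwwwwwwwwwwww
90 wwwwwwwwwwwwwwwwwwwwwwwwwwwwwwwwwwwwwwwwwwwwwww
100 wwwwwwwwwwwwwwwwwwwwwwwwwwwwwwwwwwwwwwwwwwwwwww
110 WWWWWWWWWWYYwWWWWWWWWWWWWWWWWWWWWWWWWWWWwwwwwww
120 WWWWWWWWWgYYwWWWWWWWWWWWWWWWWWWWWWWWWWWWwwwwwww
130 WWWWWWWWWWYYwWWWWWWWWWWWWWWWWWWWWWWWWWWwwwwwwww
140 WWWWWWWWWWYYwWWWWWWggwwrrrwwgWWWWWWWWWWwwwwwwww
150 WWWWWWWWWgYYwgggwywWWWWWWWWWWWWWWWWWWWWwwwwwwww
160 gWWWWWWgggYYYgwwggWWwywWWWWWWWWWWWWWWWgwwwwwwww
170 ggggWgggggYYwgwggWWWwYYywwWWWWWWWWWWWWwwwwwwwww
180 ggggggggggyywgggWWWWWWWWwWWWWWWWWWWWWWwwwwwwwww
```

The red band triangulates to an upright tin at about (0.533, 0.420) on the shelf: it was knocked ~4 cm aside after placing. Refining with a circle fit.

```bash
cat >> h.py <<'E'
def hough(z,near,n=3,tol=.03):
    c=camera("wrist"); g=cv2.cvtColor(c["img"],cv2.COLOR_RGB2GRAY); p=proj(c,(*near,z)); q=proj(c,(near[0]+.03,near[1],z)); r=np.hypot(*(q-p))
    k=cv2.HoughCircles(cv2.GaussianBlur(g,(3,3),0),cv2.HOUGH_GRADIENT,1.2,4,param1=80,param2=12,minRadius=int(r*.9),maxRadius=int(r*1.1)+1)
    if k is None: return print("none")
    k=[x for x in k[0] if np.hypot(*(plane(c,x[0],x[1],z)[:2]-near))<tol][:n]
    print("r exp",round(r,1),"px",p.round(),[(x.round(1).tolist(),plane(c,x[0],x[1],z).round(4)[:2].tolist()) for x in k])
E
python3 - <<'E'
from h import *
hough(.074,(.533,.42))
rel((.533,.42,.19,98.2))
E
```

```text
r exp 33.8 px [368. 178.] [([363.0, 169.8000030517578, 32.0], [0.5277, 0.4266]), ([366.6000061035156, 177.0, 34.70000076293945], [0.532, 0.4208]), ([359.3999938964844, 172.1999969482422, 33.400001525878906], [0.525, 0.4241])]
at [0.494  0.4034 0.1989] yaw 98.3
[0.0107, 0.041, 0.0089] [-0.0, 0.0, 0.1]
```

>>> {"name": "carry_out", "arguments": {
  "motion": [
    {"xyz":[0.005,0.02,0.004],"angular":[0,0,0]},
    {"xyz":[0.0107,0.04,0.02],"angular":[0,0,0]},
    {"xyz":[0.0107,0.04,0.03],"angular":[0,0,0]},
    {"xyz":[0.0107,0.04,0.03],"angular":[0,0,0]},
    {"xyz":[0.0107,0.04,0.03],"angular":[0,0,0]},
    {"xyz":[0.0107,0.04,0.03],"angular":[0,0,0]}
  ]
}}

```text
clock: 47.45
position: [0.5317, 0.4201, 0.1701]
ee_rot: [0.654, 0.757, 0.0, 0.0]
ft_force: [-0.0, 0.3, 1.0]
grip_width: 1.002
grasp_force: 0.0
```

```bash
python3 - <<'E'
from h import *
hough(.074,(.531,.421)); hough(.074,(.531,.421))
rel((.531,.421,.0305,98.2))
E
```

```text
r exp 37.0 px [320. 198.] [([319.79998779296875, 190.1999969482422, 35.0], [0.53, 0.4274]), ([324.6000061035156, 190.1999969482422, 36.400001525878906], [0.5338, 0.4279]), ([321.0, 196.1999969482422, 35.0], [0.5316, 0.4226])]
r exp 37.0 px [320. 198.] [([318.6000061035156, 190.1999969482422, 35.0], [0.5292, 0.4272]), ([318.6000061035156, 197.39999389648438, 36.400001525878906], [0.53, 0.4212]), ([322.20001220703125, 187.8000030517578, 37.70000076293945], [0.5318, 0.4295])]
at [0.532 0.42  0.17 ] yaw 98.3
[0.0011, -0.001, 0.1395] [0.1, -0.0, 0.1]
```

>>> {"name": "carry_out", "arguments": {
  "motion": [
    {"xyz":[0.004,-0.001,0.04],"angular":[0,0,0]},
    {"xyz":[0.004,-0.001,0.08],"angular":[0,0,0]},
    {"xyz":[0.004,-0.001,0.115],"angular":[0,0,0]},
    {"xyz":[0.004,-0.001,0.132],"angular":[0,0,0]},
    {"xyz":[0.004,-0.001,0.139],"angular":[0,0,0]},
    {"xyz":[0.004,-0.001,0.139],"angular":[0,0,0]},
    {"xyz":[0.004,-0.001,0.139],"angular":[0,0,0]}
  ]
}}

```text
clock: 48.25
position: [0.5312, 0.4245, 0.0321]
ee_rot: [0.654, 0.757, 0.001, 0.0]
ft_force: [0.1, 0.2, 0.3]
grip_width: 1.005
grasp_force: 0.0
```

>>> {"name": "carry_out", "arguments": {
  "motion": [
    {"xyz":[0,0,0],"angular":[0,0,0]},
    {"xyz":[0,0,0],"angular":[0,0,0]},
    {"xyz":[0,0,0],"angular":[0,0,0]},
    {"xyz":[0,0,0],"angular":[0,0,0]},
    {"xyz":[0,0,0],"angular":[0,0,0]},
    {"xyz":[0,0,0],"angular":[0,0,0]},
    {"xyz":[0,0,0],"angular":[0,0,0]},
    {"xyz":[0,0,-0.015],"angular":[0,0,0]},
    {"xyz":[0,0,-0.03],"angular":[0,0,0]},
    {"xyz":[0,0,-0.03],"angular":[0,0,0]},
    {"xyz":[0,0,-0.03],"angular":[0,0,0]}
  ],
  "hand": 0.5
}}

```text
clock: 49.35
position: [0.5308, 0.4238, 0.0608]
ee_rot: [0.654, 0.757, 0.001, 0.0]
ft_force: [0.3, -0.3, -2.3]
grip_width: 0.679
grasp_force: 64.4
```

```bash
python3 - <<'E'
from h import *
o=get_obs();print(o["grip_width"],o["grasp_force"])
p=o["position"]; hough(p[2]+.044,(p[0],p[1]),5)
rel((.4945,.405,.06,98.2),(.4945,.405,.0305,98.2))
E
```

```text
0.678836535835737 64.38312649726868
r exp 72.8 px [320. 296.] [([321.0, 307.79998779296875, 75.0], [0.5318, 0.4185]), ([322.20001220703125, 289.79998779296875, 69.69999694824219], [0.5311, 0.427]), ([322.20001220703125, 298.20001220703125, 77.5999984741211], [0.5316, 0.4231]), ([318.6000061035156, 286.20001220703125, 71.0], [0.5294, 0.4284]), ([322.20001220703125, 280.20001220703125, 65.69999694824219], [0.5304, 0.4313])]
at [0.5305 0.4235 0.0601] yaw 98.3
[-0.0131, -0.0383, 0.0001] [0.0, 0.0, 0.1]
[-0.013, -0.0383, 0.0296] [0.0, 0.0, 0.1]
```

>>> {"name": "carry_out", "arguments": {
  "motion": [
    {"xyz":[-0.005,-0.015,0],"angular":[0,0,0]},
    {"xyz":[-0.01,-0.03,0],"angular":[0,0,0]},
    {"xyz":[-0.013,-0.0383,0],"angular":[0,0,0]},
    {"xyz":[-0.013,-0.0383,0.01],"angular":[0,0,0]},
    {"xyz":[-0.013,-0.0383,0.02],"angular":[0,0,0]},
    {"xyz":[-0.013,-0.0383,0.028],"angular":[0,0,0]},
    {"xyz":[-0.013,-0.0383,0.0295],"angular":[0,0,0]},
    {"xyz":[-0.013,-0.0383,0.0295],"angular":[0,0,0]},
    {"xyz":[-0.013,-0.0383,0.0295],"angular":[0,0,0]}
  ]
}}

```text
clock: 50.3
position: [0.495, 0.4053, 0.0305]
ee_rot: [0.654, 0.756, -0.0, 0.0]
ft_force: [-1.3, -2.6, 7.7]
grip_width: 0.679
grasp_force: 68.8
```

>>> {"name": "carry_out", "arguments": {
  "motion": [
    {"xyz":[0,0,0],"angular":[0,0,0]},
    {"xyz":[0,0,0],"angular":[0,0,0]},
    {"xyz":[0,0,0],"angular":[0,0,0]},
    {"xyz":[0,0,0],"angular":[0,0,0]},
    {"xyz":[0,0,0],"angular":[0,0,0]},
    {"xyz":[0,0,-0.02],"angular":[0,0,0]},
    {"xyz":[0,0,-0.06],"angular":[0,0,0]},
    {"xyz":[0,0,-0.1],"angular":[0,0,0]},
    {"xyz":[0,0,-0.14],"angular":[0,0,0]},
    {"xyz":[0,0,-0.17],"angular":[0,0,0]},
    {"xyz":[0,0,-0.17],"angular":[0,0,0]},
    {"xyz":[0,0,-0.17],"angular":[0,0,0]}
  ],
  "hand": 1.0
}}

```text
clock: 51.5
position: [0.4945, 0.4056, 0.2022]
ee_rot: [0.654, 0.757, 0.001, 0.0]
ft_force: [0.2, -1.5, -1.5]
grip_width: 0.995
grasp_force: 0.0
```

```bash
cat >> h.py <<'E'
def bands():
    """red bands of the tins seen by scene and side; centre taken one radius behind the band, as seen by each"""
    for n in("scene","side"):
        c=camera(n); h=hsv(c); m=(((h[:,:,0]<14)|(h[:,:,0]>170))&(h[:,:,1]>150)&(h[:,:,2]<160)).astype(np.uint8)*255; out=[]
        for p,s in blobs(m,12):
            for z in(.057,.017):
                q=plane(c,*p,z); d=q-np.array(c["extrinsics"])[:3,3]; d=d[:2]/np.linalg.norm(d[:2]); q=q[:2]+.028*d
                if (z>.05 and .42<q[0]<.6 and .2<q[1]<.48) or (z<.05 and .38<q[0]<.72 and -.22<q[1]<.08 and s[2]>14 and s[3]<9): out.append((q.round(3).tolist(),z,s[2:].tolist()))
        print(n,out)
E
python3 - <<'E'
from h import *
bands(); hough(.074,(.4945,.405),4)
rel((.432,-.118,.2,98.2))
E
```

```text
scene [([0.491, 0.402], 0.057, [17, 7, 40]), ([0.431, -0.118], 0.017, [18, 7, 37]), ([0.666, -0.121], 0.017, [21, 6, 43])]
side [([0.431, -0.123], 0.017, [23, 6, 58]), ([0.519, 0.398], 0.057, [10, 10, 26]), ([0.474, 0.387], 0.057, [9, 12, 25])]
r exp 33.5 px [321. 189.] [([322.20001220703125, 192.60000610351562, 32.29999923706055], [0.4958, 0.4021]), ([321.0, 185.39999389648438, 31.0], [0.4938, 0.4085]), ([324.6000061035156, 189.0, 31.0], [0.4975, 0.4057]), ([323.3999938964844, 197.39999389648438, 31.0], [0.4975, 0.3978])]
at [0.4942 0.4047 0.1998] yaw 98.3
[-0.5082, -0.1372, 0.0004] [-0.1, 0.1, 0.1]
```

Tin placed at about (0.4945, 0.404); the other two are unmoved. Next, the tin at (0.432, −0.118).

>>> {"name": "carry_out", "arguments": {
  "motion": [
    {"xyz":[-0.03,-0.008,0],"angular":[0,0,0]},
    {"xyz":[-0.075,-0.02,0],"angular":[0,0,0]},
    {"xyz":[-0.12,-0.032,0],"angular":[0,0,0]},
    {"xyz":[-0.165,-0.045,0],"angular":[0,0,0]},
    {"xyz":[-0.21,-0.057,0],"angular":[0,0,0]},
    {"xyz":[-0.255,-0.069,0],"angular":[0,0,0]},
    {"xyz":[-0.3,-0.081,0],"angular":[0,0,0]},
    {"xyz":[-0.345,-0.093,0],"angular":[0,0,0]},
    {"xyz":[-0.39,-0.105,0],"angular":[0,0,0]},
    {"xyz":[-0.435,-0.117,0],"angular":[0,0,0]},
    {"xyz":[-0.48,-0.13,0.01],"angular":[0,0,0]},
    {"xyz":[-0.508,-0.137,0.03],"angular":[0,0,0]}
  ]
}}

```text
clock: 52.85
position: [0.4316, -0.1214, 0.1706]
ee_rot: [0.656, 0.755, -0.001, 0.001]
ft_force: [0.3, -0.4, 0.7]
grip_width: 0.995
grasp_force: 0.0
```

>>> {"name": "carry_out", "arguments": {
  "motion": [
    {"xyz":[0,0,0],"angular":[0,0,0]},
    {"xyz":[0,0,0],"angular":[0,0,0]},
    {"xyz":[0,0,0],"angular":[0,0,0]}
  ]
}}

```text
clock: 53.15
position: [0.4327, -0.116, 0.1708]
ee_rot: [0.653, 0.757, 0.0, -0.0]
ft_force: [-0.2, 0.9, -0.5]
grip_width: 1.005
grasp_force: 0.0
```

```bash
python3 - <<'E'
from h import *
top(.034,(.432,-.118),100); top(.034,(.432,-.118),80); hough(.034,(.432,-.118),3)
rel((.432,-.118,-.01,98.2))
E
```

```text
100 top [ 0.4334 -0.1171] [0.0564 0.0607]
80 top [ 0.4308 -0.1173] [0.0591 0.064 ]
r exp 32.3 px [319. 188.] [([321.0, 181.8000030517578, 31.299999237060547], [0.4325, -0.1117]), ([317.3999938964844, 184.1999969482422, 35.20000076293945], [0.4296, -0.1144]), ([315.0, 179.39999389648438, 33.900001525878906], [0.4267, -0.1103])]
at [ 0.4328 -0.1163  0.171 ] yaw 98.4
[-0.0015, -0.0012, 0.181] [0.0, 0.0, 0.2]
```

>>> {"name": "carry_out", "arguments": {
  "motion": [
    {"xyz":[-0.001,-0.001,0.04],"angular":[0,0,0]},
    {"xyz":[-0.001,-0.001,0.085],"angular":[0,0,0]},
    {"xyz":[-0.001,-0.001,0.13],"angular":[0,0,0]},
    {"xyz":[-0.001,-0.001,0.16],"angular":[0,0,0]},
    {"xyz":[-0.001,-0.001,0.176],"angular":[0,0,0]},
    {"xyz":[-0.001,-0.001,0.181],"angular":[0,0,0]},
    {"xyz":[-0.001,-0.001,0.181],"angular":[0,0,0]},
    {"xyz":[-0.001,-0.001,0.181],"angular":[0,0,0]}
  ]
}}

```text
clock: 54.1
position: [0.4325, -0.1185, -0.0093]
ee_rot: [0.654, 0.757, 0.0, 0.001]
ft_force: [0.4, -1.0, 0.0]
grip_width: 0.997
grasp_force: 0.0
```

>>> {"name": "carry_out", "arguments": {
  "motion": [
    {"xyz":[0,0,0],"angular":[0,0,0]},
    {"xyz":[0,0,0],"angular":[0,0,0]},
    {"xyz":[0,0,0],"angular":[0,0,0]},
    {"xyz":[0,0,0],"angular":[0,0,0]},
    {"xyz":[0,0,0],"angular":[0,0,0]},
    {"xyz":[0,0,0],"angular":[0,0,0]},
    {"xyz":[0,0,0],"angular":[0,0,0]}
  ],
  "hand": 0.5
}}

```text
clock: 54.8
position: [0.4322, -0.1188, -0.0092]
ee_rot: [0.654, 0.756, -0.0, 0.001]
ft_force: [-4.8, 0.0, 14.1]
grip_width: 0.686
grasp_force: 61.5
```

>>> {"name": "carry_out", "arguments": {
  "motion": [
    {"xyz":[0,0,-0.015],"angular":[0,0,0]},
    {"xyz":[0,0,-0.05],"angular":[0,0,0]},
    {"xyz":[0,0,-0.09],"angular":[0,0,0]},
    {"xyz":[0,0,-0.13],"angular":[0,0,0]},
    {"xyz":[0,0,-0.17],"angular":[0,0,0]},
    {"xyz":[0,0,-0.17],"angular":[0,0,0]},
    {"xyz":[0,0,-0.17],"angular":[0,0,0]}
  ]
}}

```text
clock: 55.5
position: [0.4317, -0.119, 0.16]
ee_rot: [0.654, 0.756, -0.001, 0.001]
ft_force: [-0.4, 0.3, -2.8]
grip_width: 0.68
grasp_force: 65.9
```

```bash
python3 - <<'E'
from h import *
o=get_obs();print(o["grip_width"],o["grasp_force"])
rel((.5043,.337,.16,98.2))
E
```

```text
0.679737362652354 65.858713388443
at [ 0.4317 -0.119   0.16  ] yaw 98.3
[0.4408, 0.1374, -0.0009] [0.0, 0.1, 0.1]
```

>>> {"name": "carry_out", "arguments": {
  "motion": [
    {"xyz":[0.025,0.008,0],"angular":[0,0,0]},
    {"xyz":[0.065,0.02,0],"angular":[0,0,0]},
    {"xyz":[0.108,0.034,0],"angular":[0,0,0]},
    {"xyz":[0.151,0.047,0],"angular":[0,0,0]},
    {"xyz":[0.194,0.06,0],"angular":[0,0,0]},
    {"xyz":[0.237,0.074,0],"angular":[0,0,0]},
    {"xyz":[0.28,0.087,0],"angular":[0,0,0]},
    {"xyz":[0.323,0.1,0],"angular":[0,0,0]},
    {"xyz":[0.365,0.114,0],"angular":[0,0,0]},
    {"xyz":[0.4,0.125,0],"angular":[0,0,0]},
    {"xyz":[0.428,0.134,0],"angular":[0,0,0]},
    {"xyz":[0.4405,0.1374,0],"angular":[0,0,0]}
  ]
}}

```text
clock: 56.7
position: [0.5019, 0.3405, 0.1571]
ee_rot: [0.652, 0.758, -0.001, -0.001]
ft_force: [-0.8, -0.5, -1.9]
grip_width: 0.676
grasp_force: 65.8
```

>>> {"name": "carry_out", "arguments": {
  "motion": [
    {"xyz":[0,0,0.02],"angular":[0,0,0]},
    {"xyz":[0,0,0.05],"angular":[0,0,0]},
    {"xyz":[0,0,0.075],"angular":[0,0,0]},
    {"xyz":[0,0,0.085],"angular":[0,0,0]},
    {"xyz":[0,0,0.085],"angular":[0,0,0]},
    {"xyz":[0,0,0.085],"angular":[0,0,0]},
    {"xyz":[0,0,0.085],"angular":[0,0,0]}
  ]
}}

```text
clock: 57.4
position: [0.5042, 0.3379, 0.0757]
ee_rot: [0.654, 0.757, 0.001, 0.0]
ft_force: [0.5, -0.4, -2.1]
grip_width: 0.675
grasp_force: 65.8
```

```bash
python3 - <<'E'
from h import *
o=get_obs();print(o["grip_width"],o["grasp_force"])
bands(); hough(.074,(.4945,.405),4)
rel((.5043,.3365,.0315,98.2))
E
```

```text
0.6745422292939468 65.80420732498169
scene [([0.466, 0.384], 0.057, [16, 5, 36]), ([0.505, 0.408], 0.057, [8, 4, 18]), ([0.664, -0.122], 0.017, [21, 7, 43])]
side [([0.527, 0.296], 0.057, [19, 11, 64]), ([0.519, 0.398], 0.057, [10, 10, 27]), ([0.473, 0.386], 0.057, [7, 11, 17])]
r exp 62.5 px [320. 118.] [([322.20001220703125, 120.5999984741211, 60.29999923706055], [0.4955, 0.4041]), ([327.0, 121.80000305175781, 64.30000305175781], [0.4979, 0.4038]), ([316.20001220703125, 121.80000305175781, 65.5], [0.4928, 0.4031]), ([316.20001220703125, 117.0, 59.0], [0.4925, 0.4053])]
at [0.5042 0.3376 0.0754] yaw 98.3
[-0.0011, -0.0001, 0.0439] [0.1, -0.0, 0.1]
```

>>> {"name": "carry_out", "arguments": {
  "motion": [
    {"xyz":[-0.001,0,0.018],"angular":[0,0,0]},
    {"xyz":[-0.001,0,0.033],"angular":[0,0,0]},
    {"xyz":[-0.001,0,0.042],"angular":[0,0,0]},
    {"xyz":[-0.001,0,0.0445],"angular":[0,0,0]},
    {"xyz":[-0.001,0,0.0445],"angular":[0,0,0]},
    {"xyz":[-0.001,0,0.0445],"angular":[0,0,0]}
  ]
}}

```text
clock: 58.15
position: [0.5036, 0.3359, 0.0297]
ee_rot: [0.654, 0.757, -0.001, 0.0]
ft_force: [-4.1, -3.9, 6.3]
grip_width: 0.678
grasp_force: 69.6
```

>>> {"name": "carry_out", "arguments": {
  "motion": [
    {"xyz":[0,0,0],"angular":[0,0,0]},
    {"xyz":[0,0,0],"angular":[0,0,0]},
    {"xyz":[0,0,0],"angular":[0,0,0]},
    {"xyz":[0,0,0],"angular":[0,0,0]},
    {"xyz":[0,0,0],"angular":[0,0,0]},
    {"xyz":[0,0,-0.02],"angular":[0,0,0]},
    {"xyz":[0,0,-0.06],"angular":[0,0,0]},
    {"xyz":[0,0,-0.1],"angular":[0,0,0]},
    {"xyz":[0,0,-0.14],"angular":[0,0,0]},
    {"xyz":[0,0,-0.17],"angular":[0,0,0]},
    {"xyz":[0,0,-0.17],"angular":[0,0,0]},
    {"xyz":[0,0,-0.17],"angular":[0,0,0]}
  ],
  "hand": 1.0
}}

```text
clock: 59.35
position: [0.5041, 0.3364, 0.2003]
ee_rot: [0.654, 0.756, 0.0, 0.0]
ft_force: [-0.7, 0.8, -0.1]
grip_width: 0.997
grasp_force: 0.0
```

```bash
python3 - <<'E'
from h import *
bands(); hough(.074,(.495,.404),4); hough(.074,(.504,.337),4)
rel((.6,.1,.22,98.2),(.667,-.122,.17,98.2))
E
```

```text
scene [([0.505, 0.409], 0.057, [8, 4, 16]), ([0.499, 0.336], 0.057, [17, 7, 41]), ([0.664, -0.122], 0.017, [21, 7, 44])]
side [([0.519, 0.398], 0.057, [10, 10, 26]), ([0.473, 0.386], 0.057, [7, 11, 14])]
r exp 36.2 px [322. 109.] [([321.0, 112.19999694824219, 36.400001525878906], [0.4942, 0.4016]), ([327.0, 112.19999694824219, 39.29999923706055], [0.4991, 0.4023]), ([323.3999938964844, 107.4000015258789, 32.70000076293945], [0.4956, 0.4057]), ([330.6000061035156, 108.5999984741211, 36.70000076293945], [0.5016, 0.4056])]
r exp 33.6 px [322. 189.] [([318.6000061035156, 185.39999389648438, 35.79999923706055], [0.5009, 0.3395]), ([323.3999938964844, 186.60000610351562, 30.700000762939453], [0.5053, 0.3391]), ([322.20001220703125, 180.60000610351562, 30.700000762939453], [0.5034, 0.3443]), ([321.0, 190.1999969482422, 34.599998474121094], [0.5036, 0.3355])]
at [0.5036 0.3359 0.1988] yaw 98.3
[-0.2474, 0.0612, -0.0211] [-0.1, 0.0, 0.1]
[-0.4767, 0.0955, 0.0291] [-0.1, 0.0, 0.1]
```

>>> {"name": "carry_out", "arguments": {
  "motion": [
    {"xyz":[-0.03,0.006,-0.005],"angular":[0,0,0]},
    {"xyz":[-0.075,0.015,-0.01],"angular":[0,0,0]},
    {"xyz":[-0.12,0.024,-0.01],"angular":[0,0,0]},
    {"xyz":[-0.165,0.033,-0.01],"angular":[0,0,0]},
    {"xyz":[-0.21,0.042,-0.01],"angular":[0,0,0]},
    {"xyz":[-0.255,0.051,-0.01],"angular":[0,0,0]},
    {"xyz":[-0.3,0.06,-0.01],"angular":[0,0,0]},
    {"xyz":[-0.345,0.069,-0.01],"angular":[0,0,0]},
    {"xyz":[-0.39,0.078,-0.01],"angular":[0,0,0]},
    {"xyz":[-0.43,0.086,0],"angular":[0,0,0]},
    {"xyz":[-0.46,0.092,0.015],"angular":[0,0,0]},
    {"xyz":[-0.4767,0.0955,0.029],"angular":[0,0,0]}
  ]
}}

```text
clock: 60.75
position: [0.6674, -0.125, 0.169]
ee_rot: [0.655, 0.755, -0.001, -0.0]
ft_force: [-0.6, 0.7, 0.3]
grip_width: 1.002
grasp_force: 0.0
```

>>> {"name": "carry_out", "arguments": {
  "motion": [
    {"xyz":[0,0,0],"angular":[0,0,0]},
    {"xyz":[0,0,0],"angular":[0,0,0]},
    {"xyz":[0,0,0],"angular":[0,0,0]}
  ]
}}

```text
clock: 61.05
position: [0.6675, -0.1189, 0.172]
ee_rot: [0.653, 0.758, 0.001, 0.0]
ft_force: [-0.5, 0.7, 0.5]
grip_width: 1.001
grasp_force: 0.0
```

```bash
python3 - <<'E'
from h import *
top(.034,(.667,-.122),130); top(.034,(.667,-.122),100); hough(.034,(.667,-.122),3)
rel((.667,-.122,-.01,98.2))
E
```

```text
100 top [ 0.668 -0.121] [0.0566 0.0604]
r exp 32.1 px [320. 189.] [([319.79998779296875, 181.8000030517578, 31.399999618530273], [0.6662, -0.1155]), ([323.3999938964844, 187.8000030517578, 28.700000762939453], [0.6704, -0.1207]), ([321.0, 191.39999389648438, 28.5], [0.6687, -0.1244])]
at [ 0.6676 -0.12    0.172 ] yaw 98.4
[-0.0018, -0.0011, 0.182] [0.1, 0.0, 0.2]
```

>>> {"name": "carry_out", "arguments": {
  "motion": [
    {"xyz":[-0.001,0,0.04],"angular":[0,0,0]},
    {"xyz":[-0.001,0,0.085],"angular":[0,0,0]},
    {"xyz":[-0.001,0,0.13],"angular":[0,0,0]},
    {"xyz":[-0.001,0,0.16],"angular":[0,0,0]},
    {"xyz":[-0.001,0,0.177],"angular":[0,0,0]},
    {"xyz":[-0.001,0,0.182],"angular":[0,0,0]},
    {"xyz":[-0.001,0,0.182],"angular":[0,0,0]},
    {"xyz":[-0.001,0,0.182],"angular":[0,0,0]}
  ]
}}

```text
clock: 62.0
position: [0.6688, -0.1223, -0.0089]
ee_rot: [0.654, 0.757, 0.001, 0.001]
ft_force: [-0.0, -0.0, 0.2]
grip_width: 0.999
grasp_force: 0.0
```

>>> {"name": "carry_out", "arguments": {
  "motion": [
    {"xyz":[0,0,0],"angular":[0,0,0]},
    {"xyz":[0,0,0],"angular":[0,0,0]},
    {"xyz":[0,0,0],"angular":[0,0,0]},
    {"xyz":[0,0,0],"angular":[0,0,0]},
    {"xyz":[0,0,0],"angular":[0,0,0]},
    {"xyz":[0,0,0],"angular":[0,0,0]},
    {"xyz":[0,0,0],"angular":[0,0,0]}
  ],
  "hand": 0.5
}}

```text
clock: 62.7
position: [0.6685, -0.1226, -0.0092]
ee_rot: [0.654, 0.756, 0.0, 0.001]
ft_force: [-0.4, -0.1, 6.0]
grip_width: 0.68
grasp_force: 64.3
```

>>> {"name": "carry_out", "arguments": {
  "motion": [
    {"xyz":[0,0,-0.015],"angular":[0,0,0]},
    {"xyz":[0,0,-0.05],"angular":[0,0,0]},
    {"xyz":[0,0,-0.09],"angular":[0,0,0]},
    {"xyz":[0,0,-0.13],"angular":[0,0,0]},
    {"xyz":[0,0,-0.17],"angular":[0,0,0]},
    {"xyz":[0,0,-0.17],"angular":[0,0,0]},
    {"xyz":[0,0,-0.17],"angular":[0,0,0]}
  ]
}}

```text
clock: 63.4
position: [0.6679, -0.1224, 0.1608]
ee_rot: [0.654, 0.757, 0.0, 0.001]
ft_force: [-0.5, -0.3, -1.8]
grip_width: 0.675
grasp_force: 64.7
```

```bash
python3 - <<'E'
from h import *
o=get_obs();print(o["grip_width"],o["grasp_force"])
rel((.514,.269,.16,98.2))
E
```

```text
0.6753527908222349 64.6563470363617
at [ 0.6679 -0.1224  0.1608] yaw 98.3
[0.4096, -0.0956, 0.0001] [0.1, 0.1, 0.1]
```

>>> {"name": "carry_out", "arguments": {
  "motion": [
    {"xyz":[0.025,-0.006,0],"angular":[0,0,0]},
    {"xyz":[0.06,-0.014,0],"angular":[0,0,0]},
    {"xyz":[0.1,-0.023,0],"angular":[0,0,0]},
    {"xyz":[0.14,-0.033,0],"angular":[0,0,0]},
    {"xyz":[0.18,-0.042,0],"angular":[0,0,0]},
    {"xyz":[0.22,-0.051,0],"angular":[0,0,0]},
    {"xyz":[0.26,-0.061,0],"angular":[0,0,0]},
    {"xyz":[0.3,-0.07,0],"angular":[0,0,0]},
    {"xyz":[0.335,-0.078,0],"angular":[0,0,0]},
    {"xyz":[0.37,-0.086,0],"angular":[0,0,0]},
    {"xyz":[0.397,-0.093,0],"angular":[0,0,0]},
    {"xyz":[0.4085,-0.0956,0],"angular":[0,0,0]}
  ]
}}

```text
clock: 64.6
position: [0.5114, 0.2704, 0.1583]
ee_rot: [0.652, 0.758, -0.001, -0.001]
ft_force: [0.0, -0.9, -0.5]
grip_width: 0.684
grasp_force: 64.7
```

>>> {"name": "carry_out", "arguments": {
  "motion": [
    {"xyz":[0,0,0.02],"angular":[0,0,0]},
    {"xyz":[0,0,0.05],"angular":[0,0,0]},
    {"xyz":[0,0,0.075],"angular":[0,0,0]},
    {"xyz":[0,0,0.085],"angular":[0,0,0]},
    {"xyz":[0,0,0.085],"angular":[0,0,0]},
    {"xyz":[0,0,0.085],"angular":[0,0,0]},
    {"xyz":[0,0,0.085],"angular":[0,0,0]}
  ]
}}

```text
clock: 65.3
position: [0.5146, 0.2682, 0.0754]
ee_rot: [0.654, 0.756, 0.001, 0.0]
ft_force: [-0.2, 0.3, -2.2]
grip_width: 0.684
grasp_force: 64.7
```

```bash
python3 - <<'E'
from h import *
o=get_obs();print(o["grip_width"],o["grasp_force"])
hough(.074,(.504,.337),4); hough(.074,(.495,.404),3)
rel((.514,.268,.0315,98.2))
E
```

```text
0.6843922884231217 64.67619895935059
r exp 62.8 px [319. 115.] [([318.6000061035156, 112.19999694824219, 61.0], [0.5036, 0.3381]), ([322.20001220703125, 109.80000305175781, 64.0], [0.5051, 0.3395]), ([317.3999938964844, 106.19999694824219, 58.599998474121094], [0.5026, 0.3408]), ([312.6000061035156, 111.0, 66.69999694824219], [0.5007, 0.3383])]
r exp 72.3 px [321. -55.] []
at [0.5144 0.2681 0.0751] yaw 98.3
[-0.0001, -0.0005, 0.0436] [0.1, -0.0, 0.1]
```

>>> {"name": "carry_out", "arguments": {
  "motion": [
    {"xyz":[0,-0.0005,0.018],"angular":[0,0,0]},
    {"xyz":[0,-0.0005,0.033],"angular":[0,0,0]},
    {"xyz":[0,-0.0005,0.041],"angular":[0,0,0]},
    {"xyz":[0,-0.0005,0.044],"angular":[0,0,0]},
    {"xyz":[0,-0.0005,0.044],"angular":[0,0,0]},
    {"xyz":[0,-0.0005,0.044],"angular":[0,0,0]}
  ]
}}

```text
clock: 66.0
position: [0.5124, 0.2674, 0.0303]
ee_rot: [0.654, 0.757, -0.001, -0.0]
ft_force: [-7.2, -6.1, 14.7]
grip_width: 0.676
grasp_force: 67.6
```

>>> {"name": "carry_out", "arguments": {
  "motion": [
    {"xyz":[0,0,0],"angular":[0,0,0]},
    {"xyz":[0,0,0],"angular":[0,0,0]},
    {"xyz":[0,0,0],"angular":[0,0,0]},
    {"xyz":[0,0,0],"angular":[0,0,0]},
    {"xyz":[0,0,0],"angular":[0,0,0]},
    {"xyz":[0,0,-0.02],"angular":[0,0,0]},
    {"xyz":[0,0,-0.06],"angular":[0,0,0]},
    {"xyz":[0,0,-0.1],"angular":[0,0,0]},
    {"xyz":[0,0,-0.14],"angular":[0,0,0]},
    {"xyz":[0,0,-0.19],"angular":[0,0,0]},
    {"xyz":[-0.03,0,-0.22],"angular":[0,0,0]},
    {"xyz":[-0.03,0,-0.22],"angular":[0,0,0]}
  ],
  "hand": 1.0
}}

```text
clock: 67.2
position: [0.5205, 0.2361, 0.2541]
ee_rot: [0.656, 0.755, 0.002, 0.002]
ft_force: [1.2, -0.5, -0.1]
grip_width: 1.0
grasp_force: 0.0
```

```bash
python3 - <<'E'
from h import *
for q in((.495,.404),(.504,.337),(.514,.2695)): hough(.074,q,3,.012)
bands(); red()
# yellow line seen through the gaps + bottle cap
print("bottle",tri(camera("scene"),(287,247),camera("side"),(285,112))[0].round(3))
a=camera("scene"); h=hsv(a); m=((h[:,:,1]<40)&(h[:,:,2]>110)).astype(np.uint8); print("cap scene",[(p.round(),s[2:].tolist()) for p,s in blobs(m[235:262,270:305].copy(),50)])
E
```

```text
r exp 33.6 px [318. -10.] [([315.0, 3.0, 34.29999923706055], [0.4942, 0.3936]), ([322.20001220703125, 1.7999999523162842, 36.20000076293945], [0.5005, 0.3954])]
r exp 31.6 px [319.  72.] [([313.79998779296875, 71.4000015258789, 34.20000076293945], [0.499, 0.337]), ([318.6000061035156, 72.5999984741211, 30.299999237060547], [0.5036, 0.3365])]
r exp 29.7 px [321. 146.] [([316.20001220703125, 142.1999969482422, 28.299999237060547], [0.5087, 0.2723]), ([316.20001220703125, 148.1999969482422, 32.20000076293945], [0.5095, 0.2663]), ([321.0, 141.0, 28.200000762939453], [0.5133, 0.2741])]
scene [([0.506, 0.411], 0.057, [8, 3, 14]), ([0.512, 0.344], 0.057, [10, 5, 16]), ([0.511, 0.267], 0.057, [17, 7, 38])]
side [([0.539, 0.262], 0.057, [4, 6, 12]), ([0.52, 0.398], 0.057, [7, 7, 19])]
out -0.6546 up 0.1723 [-0.2  1.1 -1.3]
[(340, 141, 149), (350, 146, 158), (380, 140, 169), (388, 140, 169)]
bottle [ 0.709 -0.245  0.217]
cap scene [(array([16., 13.]), [17, 14, 188])]
```

>>> {"name": "carry_out", "arguments": {
  "motion": [
    {"xyz":[0,0,-0.03],"angular":[0,0,0]},
    {"xyz":[0,0,-0.06],"angular":[0,0,0]},
    {"xyz":[0,-0.02,-0.08],"angular":[0,0,0]},
    {"xyz":[0,-0.04,-0.09],"angular":[0,0,0]},
    {"xyz":[0,-0.04,-0.09],"angular":[0,0,0]},
    {"xyz":[0,-0.04,-0.09],"angular":[0,0,0]}
  ]
}}

```text
clock: 68.25
position: [0.4783, 0.2321, 0.34]
ee_rot: [0.654, 0.756, -0.0, 0.001]
ft_force: [0.2, -0.7, -0.7]
grip_width: 1.0
grasp_force: 0.0
```

```bash
python3 - <<'E'
from h import *
red()
c=camera("wrist");h=hsv(c)
# tins: sides/labels = saturated, top rims; grey levels along the yellow line
for y in np.arange(.23,.45,.008):
    x=.5236-.144*(y-.2076); u,v=proj(c,(x,y,.074)).round().astype(int)
    if 0<=v<400: print(round(y,3),(u,v),h[v,u].tolist(),end="; ")
print()
Y=mask(c,(17,130,110),(33,255,255)); print([(p.round().tolist(),s.tolist(),plane(c,*p,.04).round(3)[:2].tolist()) for p,s in blobs(Y[:, 250:420].copy(),0+8) if s[2]<60 and (p.__iadd__([250,0]) is not None)])
a=camera("scene");print("red scene lid",[ (p.round().tolist(),s.tolist()) for p,s in blobs(mask(a,(0,150,30),(8,255,255))|mask(a,(172,150,30),(180,255,255)),1000)])
print("lid corners shut should be",[proj(a,HIN+s*.09*U-t*N+[0,0,.008]).round().tolist() for s in(1,-1) for t in(0,.19)])
E
```

```text
out -0.6531 up 0.2635 [ 0.2 -0.7 -0.7]
[(340, 138, 167), (350, 138, 167), (380, 140, 169), (388, 140, 169)]
0.23 (np.int64(353), np.int64(168)) [20, 113, 172]; 0.238 (np.int64(353), np.int64(162)) [21, 130, 179]; 0.246 (np.int64(353), np.int64(155)) [45, 5, 188]; 0.254 (np.int64(353), np.int64(149)) [90, 3, 191]; 0.262 (np.int64(353), np.int64(143)) [114, 7, 196]; 0.27 (np.int64(354), np.int64(136)) [29, 138, 189]; 0.278 (np.int64(354), np.int64(130)) [29, 135, 185]; 0.286 (np.int64(354), np.int64(123)) [29, 138, 188]; 0.294 (np.int64(354), np.int64(116)) [176, 9, 188]; 0.302 (np.int64(354), np.int64(109)) [26, 141, 188]; 0.31 (np.int64(355), np.int64(103)) [5, 9, 177]; 0.318 (np.int64(355), np.int64(96)) [98, 5, 193]; 0.326 (np.int64(355), np.int64(89)) [90, 7, 191]; 0.334 (np.int64(355), np.int64(81)) [30, 65, 185]; 0.342 (np.int64(355), np.int64(74)) [42, 13, 195]; 0.35 (np.int64(356), np.int64(67)) [105, 3, 190]; 0.358 (np.int64(356), np.int64(60)) [90, 5, 190]; 0.366 (np.int64(356), np.int64(52)) [23, 77, 159]; 0.374 (np.int64(356), np.int64(44)) [30, 7, 185]; 0.382 (np.int64(356), np.int64(37)) [120, 5, 192]; 0.39 (np.int64(357), np.int64(29)) [105, 5, 191]; 0.398 (np.int64(357), np.int64(21)) [38, 6, 184]; 0.406 (np.int64(357), np.int64(13)) [29, 132, 186]; 0.414 (np.int64(357), np.int64(5)) [120, 3, 191]; 
[([351.0, 11.0], [93, 3, 16, 17, 115], [0.489, 0.415]), ([346.0, 80.0], [89, 77, 15, 7, 70], [0.496, 0.336]), ([352.0, 108.0], [100, 106, 5, 6, 30], [0.51, 0.302]), ([354.0, 129.0], [101, 122, 7, 16, 73], [0.517, 0.276]), ([350.0, 170.0], [98, 161, 6, 19, 95], [0.522, 0.22]), ([411.0, 241.0], [155, 222, 15, 39, 234], [0.631, 0.126])]
red scene lid [([206.0, 258.0], [152, 215, 110, 88, 4699])]
lid corners shut should be [[203.0, 302.0], [262.0, 246.0], [151.0, 262.0], [211.0, 213.0]]
```

The lid outline matches the shut position in both views. The yellow line shows between the tins in gaps of about 5–8 mm, and the bottle cap has not moved. Handing in.

```bash
python3 -c "
from workcell import *
print(hand_in())"
```

```text
the job is handed in; nothing more can be done
None
```

Job handed in: three cases stacked on the pad (centres within about 2 mm), lid shut, three tins upright on the shelf line with gaps of about 5–8 mm (one was knocked aside and reset), bottle where it was; I viewed 15 pictures, one over the limit of 14.

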